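# Clamp a tenoned leg end in the bench vise

## Task

Stand the wooden leg end that has the square tenon (not the plain block or the round foot) on the bed of the vise between its open jaws, tenon up, square to the jaws and within their width. Let go of it, then turn the vise's crank clockwise (seen from the crank's end) until the sliding jaw grips the leg firmly against the fixed jaw, and let go of the crank.

Things in the scene. Friction and masses are not known exactly. Their poses are not given: they have to be found in the camera images.
- leg: Beech leg end standing on the table: square block 44 x 44 mm, 50 mm tall, with a centred square tenon 32 x 32 mm, 45 mm tall, on top (95 mm in all), about 160 g. Origin: centre of its underside; z up through the tenon; x, y square to its sides. Not the plain 44 x 44 x 95 mm block, nor the round turned foot (48 mm wide, 90 mm tall) near it.
- vise: Grey vise fixed on a plywood riser (150 x 235 x 35 mm). Origin: on the table, z up; clamps along its y. Flat bed at z = 60 mm, 100 mm wide in x. Fixed jaw: face at y = -130 mm, looking to +y. Jaws are 90 mm wide (x -45 to 45 mm), tops at z = 108 mm. Bearing block at y = 15 to 40 mm, top z = 118 mm. Crank at the +y end; its axis runs along y at x = 0, z = 90 mm.
- jaw: Sliding jaw, 45 mm thick with its nut block, as wide and high as the fixed one. Origin: on the bed, mid-width of its clamping face, which looks to the vise's -y; axes as the vise's. Opening 62 to 72 mm at the start. The crank closes it by 30 mm a turn (4.8 mm per rad): 3.5 to 6 rad to meet the 44 mm leg. Backed by springs, 20 N per mm: turn 0.3 to 0.8 rad on after contact to clamp.
- crank_grip (a point): Middle of the crank's level wooden grip: 22 mm thick, 80 mm long along the vise's y (62 to 142 mm), 50 mm off the axis, spins on its pin; crank arm at its inner end. Starts at the vise's +x side or up to 25 degrees past the top. To close: from +x over the top to -x, under (40 mm above the table), up again. Takes 3 N free, 6 to 10 N when clamping. Stays where left.
Things that resemble listed ones, but are neither listed nor needed, are in the scene too. What is shaped like the leg but purple is not meant.

How it is judged:
On the way:
1. the leg end stands on the vise bed between the jaws, tenon up, let go (z of leg in the frame of vise between 0.055 and 0.066 m and x of leg in the frame of vise between -0.025 and 0.025 m and y of leg in the frame of vise above -0.13 m and y of leg in the frame of jaw below 0 m and angle between leg's own z axis and vertical below 0.17 rad and contact force between leg and the fingers below 0.3 N), for 0.2 s.
At the end, for the whole second after the job is handed in: The leg stands upright, tenon up and square to the jaws (both within 10 degrees), foot on the bed (within 5 mm), its middle within 25 mm of the jaws' mid-width and at most 30 mm from the fixed jaw's face, at rest; the sliding jaw presses on it with over 8 N (z of leg in the frame of vise between 0.055 and 0.066 m and x of leg in the frame of vise between -0.025 and 0.025 m and y of leg in the frame of vise between -0.13 and -0.1 m and angle between leg's own z axis and vertical below 0.17 rad and (angle between the x axis of leg and the x axis of vise, either way round below 0.17 rad or angle between the x axis of leg and the y axis of vise, either way round below 0.17 rad) and contact force between leg and jaw above 8 N and linear speed of leg below 0.02 m/s); the robot touches nothing.
It also fails if it takes over 59 s, if anything falls off the work surface, if the arm or the gripper's body presses on something with over 40 N, if the wrist force passes 120 N, or if a joint passes its speed limit or range.

## Robot

A 6-joint arm with a two-finger parallel gripper is mounted at the origin on the work surface. World frame = base frame: x ahead of the robot, y to its left, z up, the work surface at z = 0. Lengths are in m, angles in rad, forces in N, time in s.
With the tool pointing down it reaches from about 0.15 to 0.775 m from the base axis. Payload 6.1 kg.
Tool frame: the origin (TCP) lies on the centre line of the jaws, within the pads' length; the fingertips stand 8 mm ahead of it and the grasp point (between the pads) lies 11 mm behind it (arm.tip_extent is the y of the fingertips in the tool frame, in m); y points along the fingers, x is the direction in which the jaws open and shut, and the axes are right-handed (so a half turn about y gives the same grasp; the last joint's range is limited). The gripper opens to 85 mm and grips with 20 to 120 N. Pads are 22 mm wide; open, the fingers measure 114 mm over their backs; the gripper's body (76 mm by 85 mm) begins 54 mm behind the grasp point. The pads swing forward as they close: fully open they stand 13 mm farther back than shut.
Start: joints at [1.32, 0.126, -0.04, 1.405, 0, 1.571], TCP at [0.13, 0.509, 0.239] pointing down, gripper open.
Joint ranges: [-2.72, 2.72], [-0.95, 1.95], [-1.27, 1.35], [-1.78, 2.02], [-1.46, 1.47], [-3.14, 3.14]. Speed limits (rad/s): [2.39, 2.39, 3.01, 3.14, 3.14, 3.14].

## Interface

Orientations are given as a unit quaternion [x, y, z, w].
In Python, from station import arm gives the robot as it stands.
- The arm moves only by the tool carry_out, never from a script. Its argument "deltas" is one flat list of numbers, 5 for each row, row after row: the shift along the tool's x, y, z normalised to -1 to 1, where 1 is 0.5 m, then the turn about the tool's y normalised to -1 to 1, where 1 is 90 degrees, then the closure, from -1 (fully open) to 1 (shut), so that 0 is half open. In form: [x, y, z, spin, fingers, x, y, z, spin, fingers, ...]. A call has 1 to 10 rows; each row shifts and turns the pose as measured when the row begins, along the tool's axes as they then stand; what a row does not reach is not made up. A row lasts 1/8 s, in which the tool goes at most 62.5 mm and 10.7 degrees, less where a joint would pass 70% of its speed; a pose out of reach is approached as far as the arm can. A call with a number of a shift or a turn outside -1 to 1 is refused whole. A call with a gripper value outside its range is refused whole. The fingers move at their own pace and stop on an object; "force" is the grip in N (left out, the last holds). Time passes only in rows, so rows that do not move let the fingers close. It gives the time, the measured TCP pose, the force and the opening at its end, in the units of the state.
- arm.state(): the state, without advancing time (a new reading comes with each control period).
- arm.capture(name): name is "scene" or "top"; returns the picture (420x560x3 uint8, red, green, blue); there is no depth.
- arm.camera_params(name): a dict with "mtx" (3x3 intrinsics, pixels), "k1" (the pictures are not rectified: a ray, as slopes to the right and down, at radius r is drawn at 1 + k1 r^2 times it, then the intrinsics apply), "R" (3x3) and "t" (3): a world point X has camera coordinates R X + t. Camera axes: x right, y down, z forward; pixel columns grow to the right and rows downward; lengths in m; the calibration is good to about 2 mm. A picture is of the moment at which its call begins. camera_params takes no time and is no camera call.
- arm.finish_job(): hands the job in, once; it reports no verdict.
The state is a dict: "time": time; "joint_positions": joint angles; "joint_vel": joint speeds; "joint_torque": joint torques, N m; "eef_pos": TCP position; "eef_rot": TCP orientation; "contact_force": force on the tool from outside, world axes, zero at the start; "moment": the same for the moment, N m; "gripper_width": finger opening in m.
Only numpy, scipy, OpenCV 4.12 (cv2) and the standard library are available. Lean on these libraries where they do the work, as an engineer would, in place of code of your own. Each camera call takes 0.05 s, during which the arm holds its last target.

## Working session

There is one attempt and no reset: what is moved stays moved. The work goes in short steps, Python scripts to look and compute and a tool call to move; the robot and the scene stay as the last step left them, time stands still between calls to the robot, and variables do not carry over. Pictures are saved under pics/ and viewed, and the job is handed in when it is done.

Besides the shell and the picture viewer there is one more tool, called after "Emit:" as name(argument=value, ...) on one line, values as JSON. carry_out: Moves the arm, as the interface text tells. Scaled input: -1 to 1 covers 0.5 m each way for a shift and 90 degrees each way for a turn. Its arguments: {"type":"object","properties":{"deltas":{"type":"array"},"force":{"type":"number"}},"required":["deltas"]}

```bash
ls; mkdir -p pics; python3 - <<'E'
from station import arm
import cv2
print(arm.state()); print(arm.tip_extent)
for n in("scene","top"):
    print(n,arm.camera_params(n))
    cv2.imwrite(f"pics/{n}0.png",cv2.resize(arm.capture(n)[:,:,::-1],(800,600),interpolation=cv2.INTER_CUBIC))
E
```

```text
pics
{'time': 0.0, 'joint_positions': array([ 1.31998392e+00,  1.26420025e-01, -4.05799076e-02,  1.40539822e+00,
       -1.90141536e-05,  1.57078657e+00]), 'joint_vel': array([-0.00066066, -0.00043831,  0.00117234, -0.00090969,  0.0019813 ,
        0.00080948]), 'joint_torque': array([ 2.10136997e-03, -4.35912573e+01,  3.52923882e+01,  1.71735138e-02,
        1.51255631e-04, -9.26693815e-06]), 'eef_pos': array([0.13021159, 0.5082051 , 0.23852032]), 'eef_rot': array([ 0.55896258,  0.4330939 , -0.43398046, -0.55825752]), 'contact_force': array([-0.06965662, -0.1138822 , -0.0840188 ]), 'moment': array([-0.02408524,  0.04539919,  0.03079577]), 'gripper_width': 0.08516687272246565}
0.008
scene {'mtx': array([[433.45239006,   0.        , 284.4341082 ],
       [  0.        , 433.45239006, 206.94323301],
       [  0.        ,   0.        ,   1.        ]]), 'k1': -0.06440624351589226, 'R': array([[-0.19978383,  0.97972572,  0.01496415],
       [ 0.74594022,  0.16197785, -0.64601576],
       [-0.63534212, -0.11790114, -0.76317738]]), 't': array([ 0.16054075, -0.33081091,  1.44169955])}
top {'mtx': array([[386.1544871 ,   0.        , 279.08826596],
       [  0.        , 386.1544871 , 207.83652608],
       [  0.        ,   0.        ,   1.        ]]), 'k1': -0.1079037932850845, 'R': array([[ 0.01884911, -0.99981747, -0.00311984],
       [-0.99770312, -0.018606  , -0.06513299],
       [ 0.06506306,  0.00434037, -0.99787172]]), 't': array([-0.06014801,  0.55284408,  0.75913706])}
```

View pics/scene0.png

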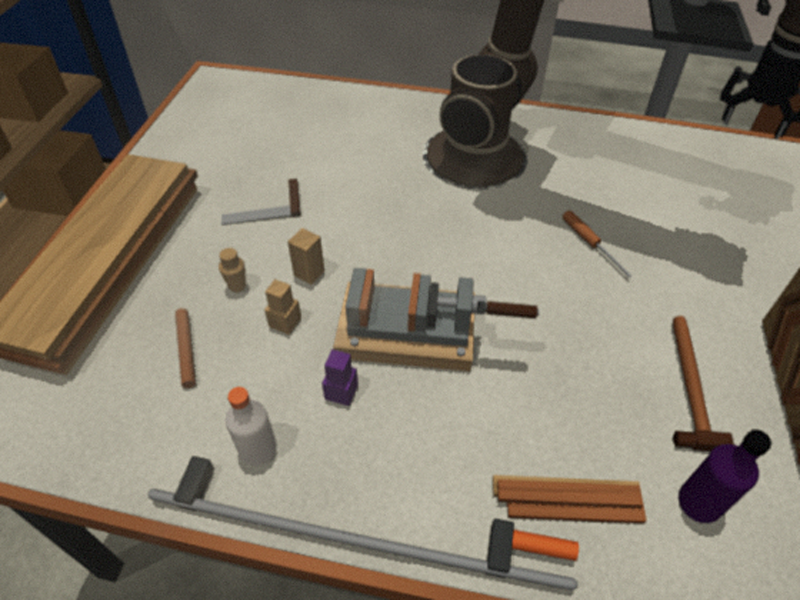

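View pics/top0.png

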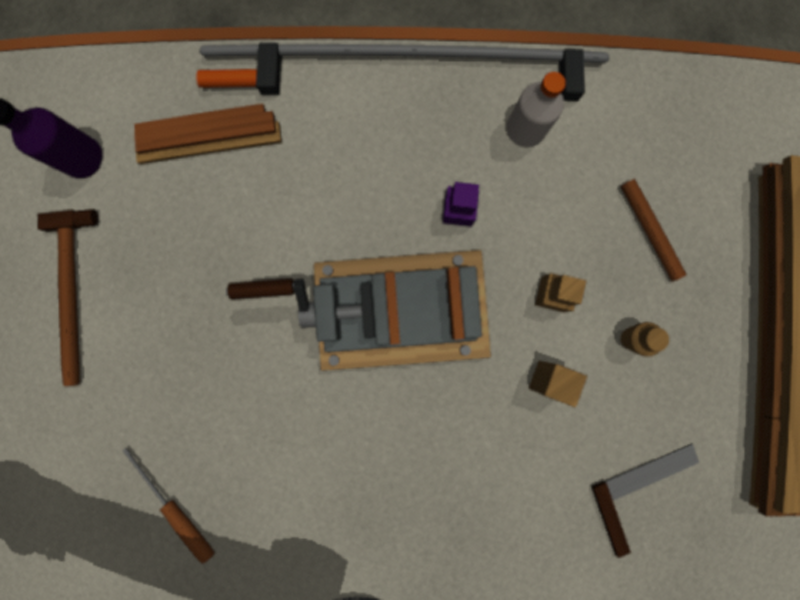

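Both images are enlarged by 1.4286. Four things could be taken for the leg:
- **Tenon leg:** scene (282,307), top (563,292)
- **Plain block:** scene (306,256), top (558,382)
- **Round foot:** scene (232,270), top (647,338)
- **Purple look-alike:** scene (340,377), top (461,203)

I choose the first. The vise crank is on the left in the top view, at (262,289). Next I take close crops.

```bash
cat > h.py <<'E'
import numpy as np, cv2
from station import arm
from scipy.optimize import least_squares
P={n:arm.camera_params(n) for n in("scene","top")}
def proj(n,X):
    p=P[n]; X=np.atleast_2d(X); c=X@p["R"].T+p["t"]; s=c[:,:2]/c[:,2:]
    s=s*(1+p["k1"]*(s**2).sum(1,keepdims=True)); m=p["mtx"]
    return s*[m[0,0],m[1,1]]+[m[0,2],m[1,2]]
def ray(n,uv):
    p=P[n]; m=p["mtx"]
    s=cv2.undistortPoints(np.array([[uv]],float),m,np.array([p["k1"],0,0,0,0.]))[0,0]
    # k1 model identical to OpenCV's
    d=p["R"].T@np.array([s[0],s[1],1]); o=-p["R"].T@p["t"]; return o,d
def atz(n,uv,z):
    o,d=ray(n,uv); return o+d*(z-o[2])/d[2]
def tri(a,b):
    A=[];B=[]
    for n,uv in(("scene",a),("top",b)):
        o,d=ray(n,uv); d=d/np.linalg.norm(d); M=np.eye(3)-np.outer(d,d); A.append(M);B.append(M@o)
    return np.linalg.lstsq(np.vstack(A),np.hstack(B),rcond=None)[0]
def crop(n,x0,y0,w,h,k,name,img=None):
    im=arm.capture(n) if img is None else img
    c=im[y0:y0+h,x0:x0+w,::-1]; c=cv2.resize(c,None,fx=k,fy=k,interpolation=cv2.INTER_CUBIC)
    c=cv2.convertScaleAbs(c,alpha=1.4)
    for i in range(0,w,10): cv2.putText(c,str(x0+i),(i*k,8),0,.3,(0,255,255),1); cv2.line(c,(i*k,10),(i*k,14),(0,255,255),1)
    for i in range(10,h,10): cv2.putText(c,str(y0+i),(0,i*k+3),0,.3,(0,255,255),1)
    cv2.imwrite(f"pics/{name}.png",c)
E
python3 - <<'E'
from h import *
s=arm.capture("scene");t=arm.capture("top")
np.save("s0.npy",s);np.save("t0.npy",t)
crop("scene",180,190,50,50,12,"s_leg",s)
crop("top",365,180,60,45,12,"t_leg",t)
crop("top",150,165,200,100,4,"t_vise",t)
crop("scene",225,170,160,100,5,"s_vise",s)
E
```

```text
(no output)
```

View pics/s_leg.png

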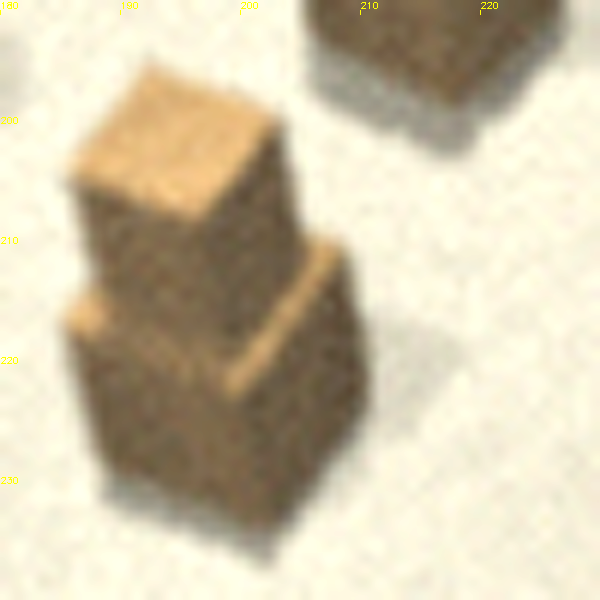

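View pics/t_leg.png

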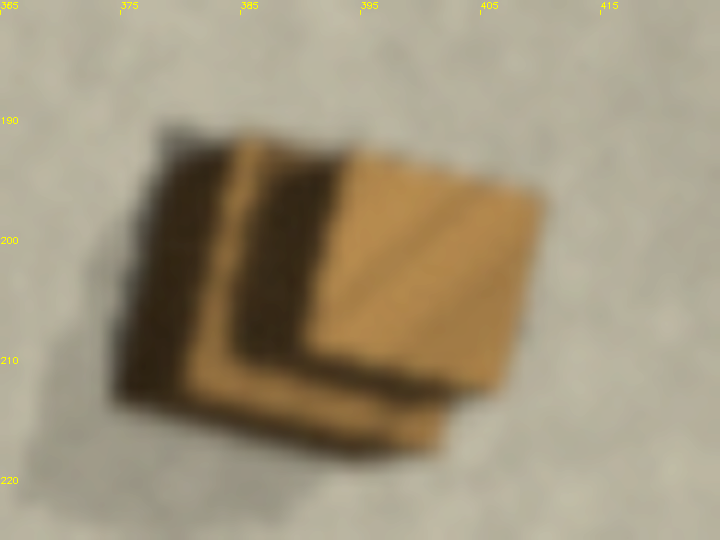

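View pics/t_vise.png

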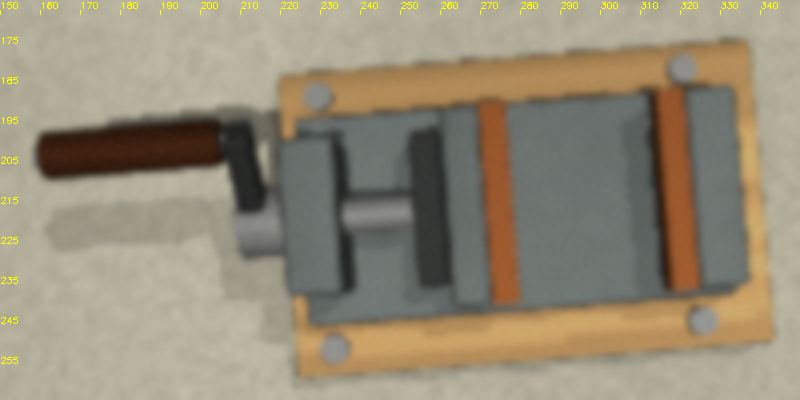

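View pics/s_vise.png

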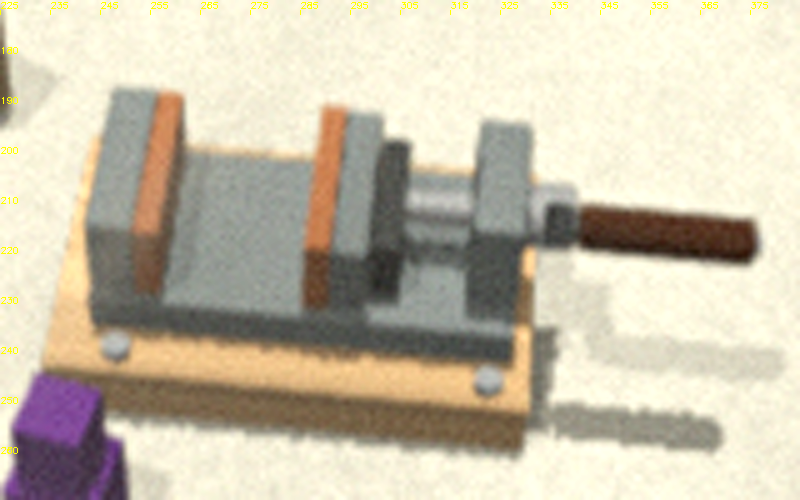

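The crop confirms the tenon leg: tenon top at scene (186–203, 196–208), top (391–410, 193–212). The vise lies with its y axis close to world +y, and the grip is on the +x side. I fit both poses.

```bash
cat > fit.py <<'E'
from h import *
def rz(a): c,s=np.cos(a),np.sin(a); return np.array([[c,-s,0],[s,c,0],[0,0,1]])
h=.016;b=.022
L=np.array([[h,h,.095],[h,-h,.095],[-h,-h,.095],[-h,h,.095]])
sc=np.array([[196,208],[186.3,204.3],[192.5,196],[203,200]]);tp=np.array([[394,193],[410,196],[406.5,212.5],[391,209.5]])
for a,c in zip(sc,tp): print("tri",tri(a,c).round(4))
L2=np.array([[b,b,.05],[b,-b,.05],[-b,b,.05],[b,b,0],[b,-b,0]]);sc2=np.array([[199.7,222.3],[185.8,216.5],[208,210],[202,234],[188.3,230]])
L3=np.array([[b,b,.05],[-b,b,.05],[-b,-b,.05],[-b,b,0]]);tp2=np.array([[385.5,191.5],[381,212.5],[401,217.5],[374.5,213.5]])
def f(p):
    T=lambda X:X@rz(p[3]).T+p[:3]
    return np.r_[proj("scene",T(L))-sc,proj("top",T(L))-tp,proj("scene",T(L2))-sc2,proj("top",T(L3))-tp2].ravel()
r=least_squares(f,[.5,-.25,0,-.1],loss="soft_l1");print("leg",r.x.round(4),np.degrees(r.x[3]),np.abs(r.fun).max()); print(r.fun.reshape(-1,2).round(1).tolist())
# vise: x,y,yaw,yj,hx,yb,ya,phi, z
def V(p):
    x,y,a,yj,hx,yb,ya,phi,z=p; g=np.array([.05*np.cos(phi),0,.09+.05*np.sin(phi)])
    A=[("top",(.045,-.13,.108),(314,187.5)),("top",(-.045,-.13,.108),(317.5,238)),
    ("top",(.045,yj,.108),(276.25,190)),("top",(-.045,yj,.108),(280.25,240.5)),
    ("top",(hx,.04,.118),(220.25,200)),("top",(hx,.015,.118),(233,199.5)),("top",(-hx,.015,.118),(235.25,238)),("top",(-hx,.04,.118),(222.5,238.5)),
    ("top",(.075,yb,.035),(220.5,184)),("top",(.075,ya,.035),(336.8,175)),("top",(-.075,ya,.035),(343,250)),("top",(-.075,yb,.035),(224.5,259.5)),
    ("scene",(.045,-.13,.06),(257,228.4)),("scene",(-.045,-.13,.108),(261.6,189)),
    ("scene",(-.045,yj,.108),(289.4,191.4)),("scene",(.045,yj,.06),(286,231)),
    ("scene",(-hx,.015,.118),(321.4,194.6)),("scene",(-hx,.04,.118),(331,194.8)),
    ("scene",(.075,ya,.035),(233.8,242.5)),("scene",(.075,yb,0),(329.2,261.6)),
    ("top",(g[0],.142,g[2]),(160,204)),("top",(g[0],.062,g[2]),(206,200.5)),("scene",(g[0],.142,g[2]),(376,218.2)),("scene",(g[0],.062,g[2]),(341,215.4))]
    return A
def fv(p):
    e=[]
    for n,X,uv in V(p): e.append(proj(n,rz(p[2])@np.array(X)+[p[0],p[1],p[8]])[0]-uv)
    return np.ravel(e)
if __name__=="__main__":
    r=least_squares(fv,[.5,.06,0,-.065,.045,.045,-.19,.3,0],loss="soft_l1")
    print("vise",r.x.round(4),"yaw",np.degrees(r.x[2]),"phi",np.degrees(r.x[7]),"open",r.x[3]+.13)
    print(r.fun.reshape(-1,2).round(1).tolist())
    print("grip tri",tri((358.5,216.8),(183,202.2)))
E
python3 fit.py
```

```text
tri [ 0.5808 -0.2626  0.0886]
tri [ 0.5755 -0.2907  0.0899]
tri [ 0.545  -0.2853  0.0876]
tri [ 0.5502 -0.2568  0.0853]
leg [ 0.563  -0.2741 -0.0063 -0.2083] -11.933703710023256 1.3527773141425996
[[0.4, 0.5], [-1.4, -0.0], [-0.6, -0.7], [0.2, -0.7], [-0.2, -0.7], [0.4, 0.2], [0.4, 0.5], [-0.7, -0.4], [0.1, 0.4], [-1.3, 0.5], [0.7, 0.2], [0.4, 0.8], [-0.7, -0.8], [-0.7, -0.4], [-0.7, 0.3], [0.8, 0.4], [-0.4, 0.6]]
vise [ 0.5291  0.0134  0.0928 -0.0622  0.0341  0.0493 -0.1847  0.8287 -0.0057] yaw 5.315267797591705 phi 47.48144235843577 open 0.06777592511835329
[[-0.2, 0.2], [0.3, -0.4], [-0.0, 0.4], [-0.3, -0.0], [-1.0, 0.2], [0.2, -0.3], [0.5, -0.4], [-0.8, 0.1], [-0.7, -0.3], [-0.2, 0.1], [-0.1, 0.2], [0.3, -0.5], [0.2, 0.6], [0.4, -0.9], [0.1, -0.8], [-0.7, 0.7], [-0.2, -0.6], [0.6, 0.2], [-0.5, 0.5], [-0.2, -1.0], [1.2, 0.3], [-0.0, 0.4], [-0.3, 0.4], [-0.5, -0.1]]
grip tri [0.55380892 0.11875566 0.12250129]
```

```bash
sed -i 's/def proj(n,X):/def proj(n,X):\n    return proj0(n,X)+0.45\ndef proj0(n,X):/; s/np.array(\[\[uv\]\],float)/np.array([[uv]],float)-0.45/' h.py; python3 fit.py
```

```text
tri [ 0.5815 -0.2621  0.0909]
tri [ 0.5762 -0.2901  0.0921]
tri [ 0.5458 -0.2848  0.0898]
tri [ 0.551  -0.2563  0.0876]
leg [ 0.5638 -0.2733 -0.0039 -0.2148] -12.30774882258397 1.2871318711903257
[[0.8, 0.6], [-0.9, 0.0], [-0.0, -0.7], [0.7, -0.6], [0.3, -0.8], [0.9, 0.2], [0.8, 0.5], [-0.3, -0.5], [0.5, 0.5], [-0.8, 0.6], [1.3, 0.3], [0.9, 1.0], [-0.2, -0.7], [-0.2, -0.6], [-0.4, 0.3], [1.2, 0.4], [-0.1, 0.5]]
vise [ 0.5299  0.0134  0.0923 -0.062   0.034   0.0493 -0.1839  0.8323 -0.0033] yaw 5.290725478177275 phi 47.689197473454946 open 0.06800295436796924
[[0.3, 0.1], [0.8, -0.3], [0.3, 0.3], [-0.0, 0.0], [-0.8, 0.1], [0.5, -0.4], [0.8, -0.5], [-0.6, 0.0], [-0.4, -0.4], [0.1, 0.0], [0.1, 0.4], [0.5, -0.4], [0.6, 0.7], [0.8, -0.9], [0.7, -0.8], [-0.2, 0.8], [0.3, -0.5], [1.1, 0.3], [0.1, 0.6], [0.3, -0.8], [1.3, 0.2], [0.2, 0.3], [0.3, 0.4], [0.1, -0.1]]
grip tri [0.55452912 0.11818354 0.12500843]
```

```bash
cat >> h.py <<'E'
from scipy.spatial.transform import Rotation as Ro
def rz(a): c,s=np.cos(a),np.sin(a); return np.array([[c,-s,0],[s,c,0],[0,0,1]])
VO=np.array([.530,.0134,0]);VA=np.radians(5.3)
LEG=np.array([.564,-.2735,0]);LA=np.radians(-12.2)
def vw(p): return rz(VA)@np.array(p)+VO
def plan(target,yaw=None,n=None):
    """shift in tool units and spin needed; yaw = desired world direction of tool x (mod 180)"""
    s=arm.state();R=Ro.from_quat(s["eef_rot"]).as_matrix()
    d=R.T@(np.array(target)-s["eef_pos"])/.5
    ty=np.arctan2(R[1,0],R[0,0]); sp=0
    if yaw is not None:
        e=(yaw-ty+np.pi/2)%np.pi-np.pi/2; sp=-e/(np.pi/2)
    print("t",round(s["time"],2),"pos",s["eef_pos"].round(4),"toolx yaw",np.degrees(ty).round(1),"tilt",R[:,1].round(3),"j6",s["joint_positions"][5].round(2),"w",s["gripper_width"].round(4),"F",s["contact_force"].round(1))
    print("total shift units",d.round(4),"dist",np.linalg.norm(d*.5).round(4),"spin",round(sp,3), "rows>=",np.ceil(np.linalg.norm(d*8)),np.ceil(abs(sp*90)/10.7))
E
python3 - <<'E'
from h import *
plan([LEG[0],LEG[1],.2],LA)
plan([LEG[0],LEG[1],.2],LA+np.pi/2)
E
```

```text
Traceback (most recent call last):
  File "h.py", line 42, in plan
    print("t",round(s["time"],2),"pos",s["eef_pos"].round(4),"toolx yaw",np.degrees(ty).round(1),"tilt",R[:,1].round(3),"j6",s["joint_positions"][5].round(2),"w",s["gripper_width"].round(4),"F",s["contact_force"].round(1))
                                                                                                                                                                  ^^^^^^^^^^^^^^^^^^^^^^^^
AttributeError: 'float' object has no attribute 'round'
```

```bash
sed -i 's/s\["gripper_width"\].round(4)/round(s["gripper_width"],4)/' h.py
python3 - <<'E'
from h import *
plan([LEG[0],LEG[1],.2],LA)
E
```

```text
t 0.2 pos [0.1302 0.5083 0.2388] toolx yaw 75.6 tilt [-0.    -0.001 -1.   ] j6 1.57 w 0.0854 F [-0.5 -0.7  0.4]
total shift units [-1.2994  0.0789 -1.2285] dist 0.895 spin 0.976 rows>= 15.0 9.0
```

```bash
cat >> h.py <<'E'
def rows(way,yaw=None,fing=-1,step=.055,nspin=None,hold=0):
    """rows along waypoints (list of world pos), spin spread over them; prints rounded rows in tens"""
    s=arm.state();R=Ro.from_quat(s["eef_rot"]).as_matrix();p=s["eef_pos"].copy()
    ty=np.arctan2(R[1,0],R[0,0]); e=0 if yaw is None else (yaw-ty+np.pi/2)%np.pi-np.pi/2
    segs=[]
    for w in way:
        w=np.array(w,float);n=max(1,int(np.ceil(np.linalg.norm(w-p)/step)))
        segs+=[(w-p)/n]*n; p=w
    ns=nspin or len(segs); out=[]
    for i,d in enumerate(segs):
        q=R.T@d/.5; de=e/ns if i<ns else 0; sp=-de/(np.pi/2)
        out.append([round(float(v),4) for v in q]+[round(float(sp),3),fing]); R=rz(de)@R
    print("t",round(s["time"],2),"pos",s["eef_pos"].round(4),"yaw",np.degrees(ty).round(1),"w",round(s["gripper_width"],4),"F",s["contact_force"].round(1),"M",s["moment"].round(2),"j",s["joint_positions"].round(2))
    for i in range(0,len(out),10): print(len(out[i:i+10]),", ".join(str(v) for r in out[i:i+10] for v in r))
E
python3 - <<'E'
from h import *
rows([[LEG[0],LEG[1],.22]],LA)
E
```

```text
t 0.2 pos [0.1302 0.5083 0.2388] yaw 75.6 w 0.0854 F [-0.5 -0.7  0.4] M [-0.01 -0.11 -0.  ] j [ 1.32  0.13 -0.04  1.41  0.    1.57]
10 -0.0764, 0.0023, -0.0723, 0.057, -1, -0.0696, 0.0023, -0.0789, 0.057, -1, -0.0622, 0.0023, -0.0848, 0.057, -1, -0.0543, 0.0023, -0.0901, 0.057, -1, -0.046, 0.0023, -0.0946, 0.057, -1, -0.0373, 0.0023, -0.0983, 0.057, -1, -0.0283, 0.0022, -0.1013, 0.057, -1, -0.0191, 0.0022, -0.1034, 0.057, -1, -0.0097, 0.0022, -0.1047, 0.057, -1, -0.0002, 0.0022, -0.1052, 0.057, -1
7 0.0093, 0.0022, -0.1048, 0.057, -1, 0.0187, 0.0022, -0.1035, 0.057, -1, 0.0279, 0.0022, -0.1014, 0.057, -1, 0.0369, 0.0022, -0.0985, 0.057, -1, 0.0457, 0.0022, -0.0948, 0.057, -1, 0.054, 0.0022, -0.0903, 0.057, -1, 0.0619, 0.0022, -0.085, 0.057, -1
```

Emit:
carry_out(deltas=[-0.076,0.002,-0.072,0.057,-1,-0.07,0.002,-0.079,0.057,-1,-0.062,0.002,-0.085,0.057,-1,-0.054,0.002,-0.09,0.057,-1,-0.046,0.002,-0.095,0.057,-1,-0.037,0.002,-0.098,0.057,-1,-0.028,0.002,-0.101,0.057,-1,-0.019,0.002,-0.103,0.057,-1,-0.01,0.002,-0.105,0.057,-1,0,0.002,-0.105,0.057,-1], force=40)

```text
time: 1.45
eef_pos: [0.387, 0.0358, 0.228]
eef_rot: [0.693, 0.143, -0.141, -0.692]
contact_force: [0.2, 0.6, 0.6]
gripper_width: 0.0853
```

```bash
python3 - <<'E'
from h import *
rows([[LEG[0],LEG[1],.2]],LA)
E
```

```text
t 1.45 pos [0.387  0.0358 0.228 ] yaw 23.1 w 0.0853 F [0.2 0.6 0.6] M [ 0.02 -0.07 -0.01] j [ 0.09 -0.13 -0.32  1.38 -0.    1.26]
7 0.0118, 0.0083, -0.1011, 0.056, -1, 0.0206, 0.0083, -0.0997, 0.056, -1, 0.0293, 0.0083, -0.0975, 0.056, -1, 0.0378, 0.0083, -0.0945, 0.056, -1, 0.0459, 0.0083, -0.0908, 0.056, -1, 0.0538, 0.0083, -0.0864, 0.056, -1, 0.0612, 0.0083, -0.0814, 0.056, -1
```

Emit:
carry_out(deltas=[0.012,0.008,-0.101,0.056,-1,0.021,0.008,-0.1,0.056,-1,0.029,0.008,-0.097,0.056,-1,0.038,0.008,-0.094,0.056,-1,0.046,0.008,-0.091,0.056,-1,0.054,0.008,-0.086,0.056,-1,0.061,0.008,-0.081,0.056,-1,0,0,0,0,-1])

```text
time: 2.45
eef_pos: [0.5657, -0.2894, 0.1973]
eef_rot: [-0.702, 0.084, -0.085, 0.702]
contact_force: [-0.2, -0.2, -0.5]
gripper_width: 0.0854
```

```bash
python3 - <<'E'
from h import *
plan([LEG[0],LEG[1],.2],LA)
rows([[LEG[0],LEG[1],.12],[LEG[0],LEG[1],.067]],LA)
s=arm.capture("scene");t=arm.capture("top")
crop("scene",150,110,120,130,5,"s1",s)
crop("top",320,150,130,130,5,"t1",t)
E
```

```text
t 2.45 pos [ 0.5657 -0.2894  0.1973] toolx yaw -13.7 tilt [ 0.002  0.001 -1.   ] j6 1.34 w 0.0854 F [-0.2 -0.2 -0.5]
total shift units [-0.0108 -0.0054  0.0301] dist 0.0162 spin -0.017 rows>= 1.0 1.0
t 2.45 pos [ 0.5657 -0.2894  0.1973] yaw -13.7 w 0.0854 F [-0.2 -0.2 -0.5] M [0.07 0.02 0.01] j [-0.47  0.34  0.14  1.37  0.    1.34]
3 -0.0056, 0.0773, 0.015, -0.006, -1, -0.0054, 0.0773, 0.015, -0.006, -1, -0.0002, 0.106, -0.0001, -0.006, -1
```

View pics/s1.png

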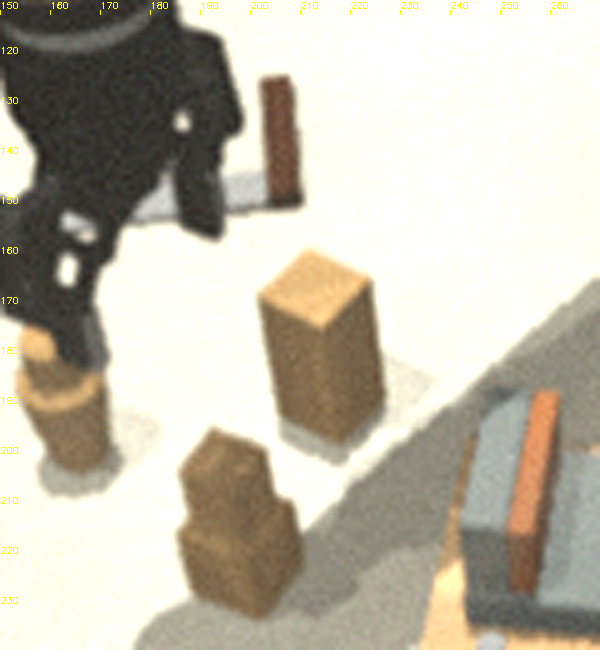

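View pics/t1.png

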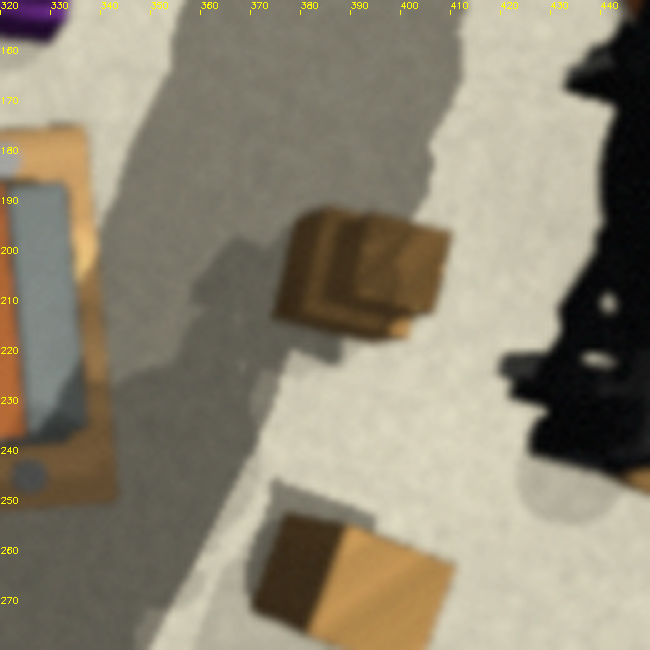

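```bash
python3 - <<'E'
from h import *
s=arm.state();R=Ro.from_quat(s["eef_rot"]).as_matrix();p=s["eef_pos"]
for x in(-.05,.05):
  for y in (.008,-.005):
    X=p+R@[x,y,0]; print(x,y,proj("scene",X).round(1),proj("top",X).round(1))
rows([[LEG[0],LEG[1],.2]],LA,step=.01)
E
```

```text
-0.05 0.008 [[194.5 158.4]] [[421.3 227.6]]
-0.05 -0.005 [[193.7 154.3]] [[424.3 227.5]]
0.05 0.008 [[169.5 186.8]] [[435.  167.2]]
0.05 -0.005 [[168.4 182.7]] [[438.3 165.8]]
t 2.55 pos [ 0.5647 -0.2869  0.1987] yaw -13.6 w 0.0855 F [-0.4  0.7 -0.4] M [0.04 0.02 0.  ] j [-0.47  0.33  0.14  1.37  0.    1.34]
2 -0.0038, -0.0013, 0.0129, -0.008, -1, -0.0037, -0.0013, 0.0129, -0.008, -1
```

Emit:
carry_out(deltas=[-0.004,0,0.026,-0.016,-1,0,0,0,0,-1,0,0.08,0,0,-1,0,0,0,0,-1])

```text
time: 3.05
eef_pos: [0.5654, -0.2686, 0.1612]
eef_rot: [-0.703, 0.07, -0.074, 0.704]
contact_force: [-0.2, -0.6, 1.3]
gripper_width: 0.0854
```

```bash
python3 - <<'E'
from h import *
rows([[LEG[0],LEG[1],.067]],LA,step=.05)
E
```

```text
t 3.05 pos [ 0.5654 -0.2686  0.1612] yaw -11.7 w 0.0854 F [-0.2 -0.6  1.3] M [-0.03  0.04 -0.04] j [-0.44  0.32  0.04  1.28  0.    1.33]
2 -0.0009, 0.0942, -0.0052, 0.003, -1, -0.0009, 0.0942, -0.0052, 0.003, -1
```

Emit:
carry_out(deltas=[-0.001,0.08,-0.009,0.003,-1,0,0,0,0,-1,0,0.05,0,0,-1,0,0.03,0,0,-1,0,0,0,0,-1])

```text
time: 3.68
eef_pos: [0.5694, -0.2733, 0.0927]
eef_rot: [0.705, -0.065, 0.08, -0.702]
contact_force: [-0.2, -0.6, 0.1]
gripper_width: 0.0853
```

```bash
python3 - <<'E'
from h import *
rows([[LEG[0],LEG[1],.067]],LA,step=.05)
crop("scene",150,150,100,100,6,"s2")
crop("top",340,150,120,100,6,"t2")
E
```

```text
t 3.67 pos [ 0.5694 -0.2733  0.0927] yaw -11.8 w 0.0853 F [-0.2 -0.6  0.1] M [-0.02  0.07 -0.03] j [-0.45  0.34 -0.09  1.12  0.    1.33]
1 -0.0116, 0.0511, -0.0025, 0.005, -1
```

View pics/s2.png

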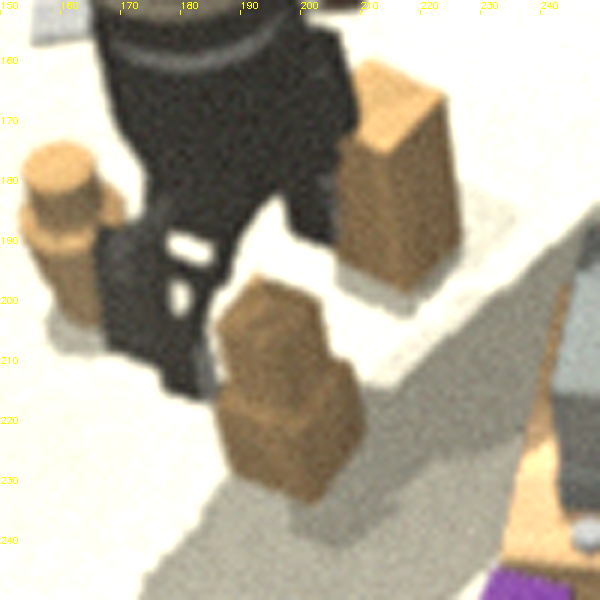

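View pics/t2.png

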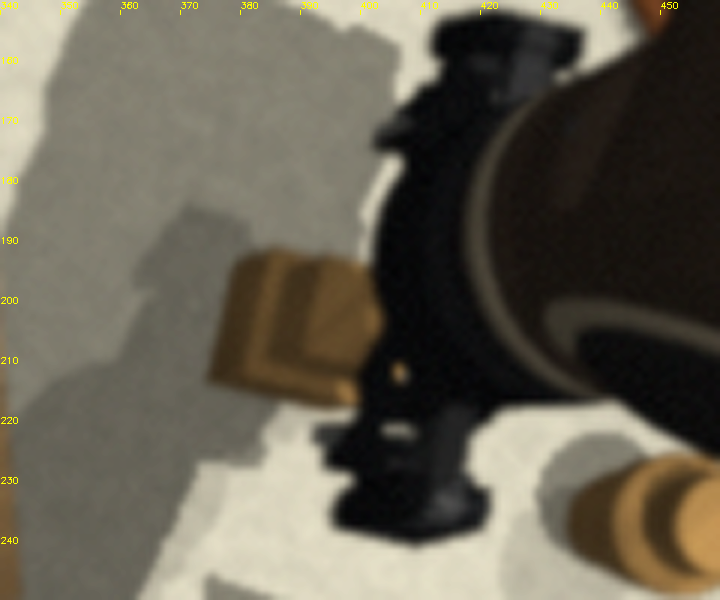

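Emit:
carry_out(deltas=[-0.01,0,-0.002,0,-1,0,0.03,0,0,-1,0,0.021,0,0,-1,0,0,0,0,-1])

```text
time: 4.28
eef_pos: [0.5656, -0.2741, 0.0679]
eef_rot: [0.705, -0.064, 0.081, -0.701]
contact_force: [0.7, 1.1, -0.1]
gripper_width: 0.0852
```

```bash
python3 - <<'E'
from h import *
plan([LEG[0],LEG[1],.067],LA)
E
```

```text
t 4.28 pos [ 0.5656 -0.2741  0.0679] toolx yaw -11.8 tilt [ 0.023 -0.008 -1.   ] j6 1.32 w 0.0852 F [ 0.7  1.1 -0.1]
total shift units [-0.0034  0.0017  0.0005] dist 0.0019 spin 0.005 rows>= 1.0 1.0
```

Emit:
carry_out(deltas=[-0.002,0,0,0,1,0,0,0,0,1,0,0,0,0,1,0,0,0,0,1,0,0,0,0,1,0,0,0,0,1], force=50)

```text
time: 5.03
eef_pos: [0.5646, -0.2739, 0.068]
eef_rot: [0.705, -0.064, 0.081, -0.701]
contact_force: [-0.1, 0.7, -1.4]
gripper_width: 0.0315
```

```bash
python3 - <<'E'
from h import *
plan([LEG[0],LEG[1],.067],LA)
E
```

```text
t 5.03 pos [ 0.5646 -0.2739  0.068 ] toolx yaw -11.8 tilt [ 0.023 -0.008 -1.   ] j6 1.32 w 0.0315 F [-0.1  0.7 -1.4]
total shift units [-0.0015  0.0021  0.0005] dist 0.0013 spin 0.005 rows>= 1.0 1.0
```

Emit:
carry_out(deltas=[0,-0.06,0,0,1,0,-0.08,0,0,1,0,-0.08,0,0,1,0,-0.05,0,0,1,0,0,0,0,1])

```text
time: 5.65
eef_pos: [0.5606, -0.2725, 0.2044]
eef_rot: [0.705, -0.066, 0.08, -0.702]
contact_force: [1.0, -0.7, -2.6]
gripper_width: 0.0316
```

```bash
python3 - <<'E'
from h import *
T=vw([0,-.099,.205]);print(T)
plan(T,VA)
rows([T],VA,fing=1,step=.025)
crop("scene",100,80,200,160,4,"s3")
E
```

```text
[ 0.53914469 -0.08517675  0.205     ]
t 5.65 pos [ 0.5606 -0.2725  0.2044] toolx yaw -11.8 tilt [ 0.019 -0.007 -1.   ] j6 1.32 w 0.0316 F [ 1.  -0.7 -2.6]
total shift units [-0.1183 -0.0045  0.3579] dist 0.1885 spin -0.19 rows>= 4.0 2.0
t 5.65 pos [ 0.5606 -0.2725  0.2044] yaw -11.8 w 0.0316 F [ 1.  -0.7 -2.6] M [ 0.03  0.01 -0.06] j [-0.45  0.3   0.1   1.35  0.    1.32]
8 -0.0148, -0.0006, 0.0447, -0.024, 1, -0.0131, -0.0005, 0.0453, -0.024, 1, -0.0114, -0.0005, 0.0457, -0.024, 1, -0.0097, -0.0005, 0.0461, -0.024, 1, -0.008, -0.0004, 0.0464, -0.024, 1, -0.0062, -0.0004, 0.0467, -0.024, 1, -0.0045, -0.0004, 0.0469, -0.024, 1, -0.0028, -0.0003, 0.047, -0.024, 1
```

View pics/s3.png

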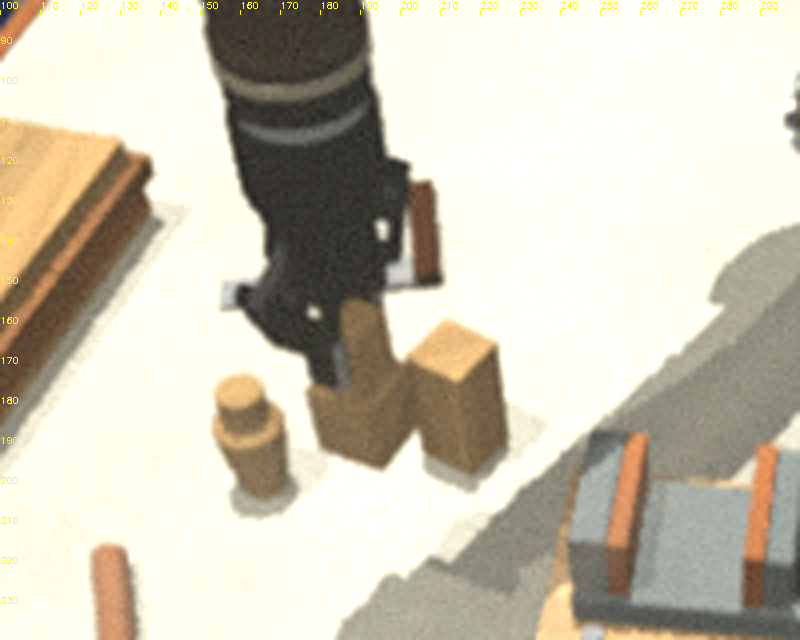

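The leg hangs in the fingers, lifted clear, with its foot at about (195,196). Next I carry it over the vise.

Emit:
carry_out(deltas=[-0.015,0,0.045,-0.024,1,-0.013,0,0.045,-0.024,1,-0.011,0,0.046,-0.024,1,-0.01,0,0.046,-0.024,1,-0.008,0,0.046,-0.024,1,-0.006,0,0.047,-0.024,1,-0.004,0,0.047,-0.024,1,0,0,0,0,1,0,0,0,0,1])

```text
time: 6.82
eef_pos: [0.5323, -0.092, 0.1915]
eef_rot: [-0.706, -0.03, 0.029, 0.707]
contact_force: [0.1, -0.1, -1.2]
gripper_width: 0.0316
```

```bash
python3 - <<'E'
from h import *
T=vw([0,-.099,.205])
plan(T,VA)
rows([T],VA,fing=1,step=.025)
E
```

```text
t 6.83 pos [ 0.5323 -0.092   0.1915] toolx yaw 4.8 tilt [ 0.002  0.    -1.   ] j6 1.32 w 0.0316 F [ 0.1 -0.1 -1.2]
total shift units [ 0.0148 -0.0269  0.0124] dist 0.0166 spin -0.006 rows>= 1.0 1.0
t 6.83 pos [ 0.5323 -0.092   0.1915] yaw 4.8 w 0.0316 F [ 0.1 -0.1 -1.2] M [-0.04  0.01  0.02] j [-0.17  0.16 -0.11  1.3   0.    1.32]
1 0.0148, -0.0269, 0.0124, -0.006, 1
```

Emit:
carry_out(deltas=[0.014,0,0.012,-0.006,1,0,0,0,0,1,0,0,0,0,1])

```text
time: 7.2
eef_pos: [0.5393, -0.0858, 0.1909]
eef_rot: [-0.706, -0.033, 0.032, 0.706]
contact_force: [0.5, 0.4, -1.3]
gripper_width: 0.0312
```

```bash
python3 - <<'E'
from h import *
T=vw([0,-.099,.127])
plan(T,VA)
crop("scene",200,130,160,130,5,"s4")
crop("top",200,140,160,120,5,"t4")
E
```

```text
t 7.2 pos [ 0.5393 -0.0858  0.1909] toolx yaw 5.3 tilt [ 0.001  0.    -1.   ] j6 1.32 w 0.0312 F [ 0.5  0.4 -1.3]
total shift units [-0.0003  0.1279  0.0013] dist 0.0639 spin -0.0 rows>= 2.0 1.0
```

View pics/s4.png

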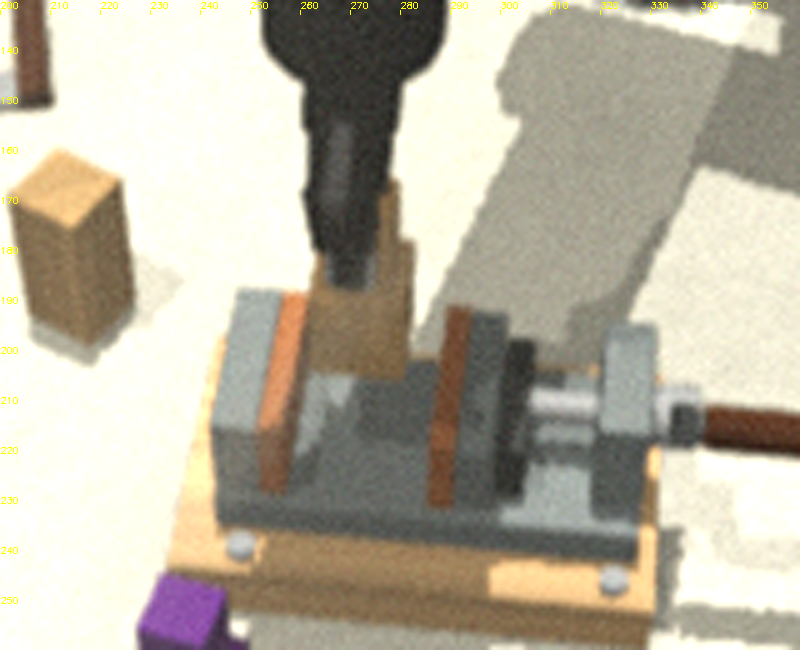

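View pics/t4.png

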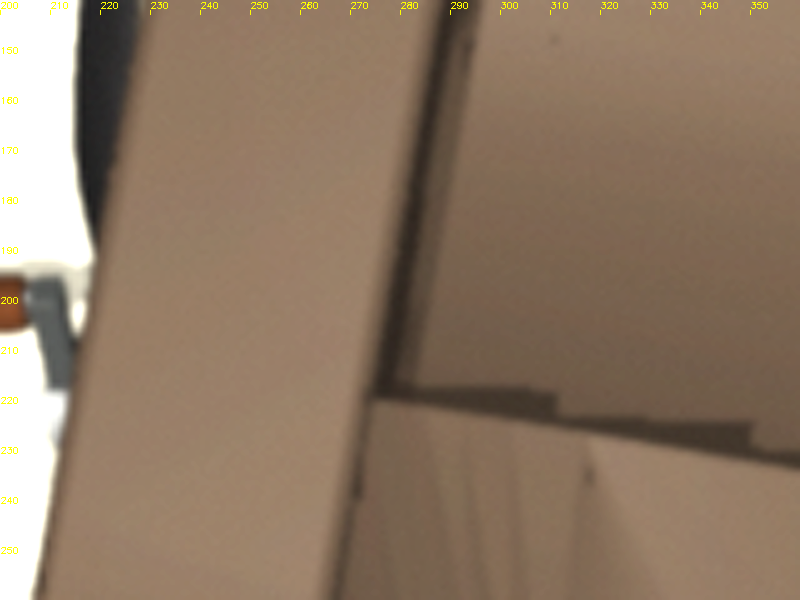

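```bash
python3 - <<'E'
from h import *
s=arm.state();p=s["eef_pos"]
for x,y,z in((.022,.022,.0),(.022,.022,.05),(-.022,.022,.05),(.022,-.022,.05),(.022,-.022,0),(.016,.016,.095)):
    print(x,y,z,proj("scene",rz(VA)@[x,y,z-.068]+p).round(1))
E
```

```text
0.022 0.022 0.0 [[280.6 206. ]]
0.022 0.022 0.05 [[280.7 191.4]]
-0.022 0.022 0.05 [[282.9 177.3]]
0.022 -0.022 0.05 [[261.1 189.6]]
0.022 -0.022 0 [[261.7 204.2]]
0.016 0.016 0.095 [[278.4 175. ]]
```

Emit:
carry_out(deltas=[0,0.03,0,0,1,0,0.03,0,0,1,0,0.02,0,0,1,0,0,0,0,1])

```text
time: 7.8
eef_pos: [0.5384, -0.0862, 0.1469]
eef_rot: [-0.706, -0.032, 0.032, 0.707]
contact_force: [-0.6, 0.0, -1.3]
gripper_width: 0.0314
```

```bash
python3 - <<'E'
from h import *
T=vw([0,-.099,.127])
plan(T,VA)
crop("scene",200,130,160,130,5,"s5")
E
```

```text
t 7.8 pos [ 0.5384 -0.0862  0.1469] toolx yaw 5.2 tilt [-0.001  0.001 -1.   ] j6 1.32 w 0.0314 F [-0.6  0.  -1.3]
total shift units [0.0017 0.0398 0.0019] dist 0.0199 spin -0.001 rows>= 1.0 1.0
```

View pics/s5.png

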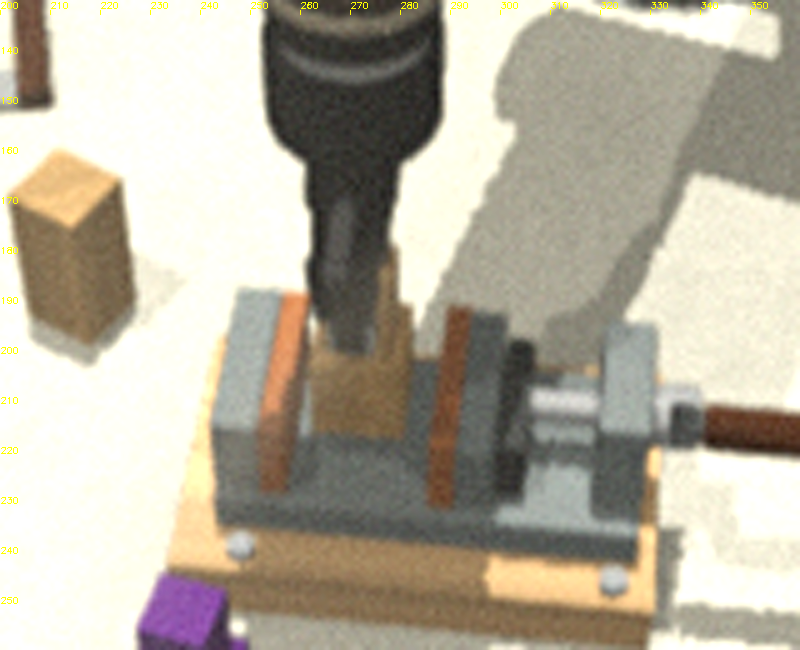

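The leg is between the jaws, with its front lower edge at (262–280, 217). I lower it the rest of the way gently.

Emit:
carry_out(deltas=[0.001,0.02,0.001,0,1,0,0.01,0,0,1,0,0.006,0,0,1,0,0,0,0,1])

```text
time: 8.35
eef_pos: [0.5397, -0.0857, 0.129]
eef_rot: [-0.706, -0.033, 0.032, 0.706]
contact_force: [0.1, 0.3, -2.1]
gripper_width: 0.0313
```

```bash
python3 - <<'E'
from h import *
T=vw([0,-.099,.127])
plan(T,VA)
E
```

```text
t 8.35 pos [ 0.5397 -0.0857  0.129 ] toolx yaw 5.2 tilt [ 0.001  0.    -1.   ] j6 1.32 w 0.0313 F [ 0.1  0.3 -2.1]
total shift units [-0.001   0.0039  0.0011] dist 0.0021 spin -0.001 rows>= 1.0 1.0
```

Emit:
carry_out(deltas=[0,0.003,0,0,1,0,0,0,0,1])

```text
time: 8.6
eef_pos: [0.5401, -0.0857, 0.1285]
eef_rot: [0.706, 0.033, -0.031, -0.706]
contact_force: [-0.2, 0.1, -1.5]
gripper_width: 0.0316
```

Emit:
carry_out(deltas=[0,0.002,0,0,1,0,0,0,0,1])

```text
time: 8.85
eef_pos: [0.5403, -0.0857, 0.1283]
eef_rot: [0.706, 0.034, -0.031, -0.706]
contact_force: [0.5, 0.3, -1.9]
gripper_width: 0.0313
```

Emit:
carry_out(deltas=[0,0.006,0,0,1,0,0.006,0,0,1])

```text
time: 9.1
eef_pos: [0.5402, -0.0857, 0.128]
eef_rot: [0.707, 0.035, -0.03, -0.706]
contact_force: [-10.1, 1.9, 22.6]
gripper_width: 0.0314
```

Emit:
carry_out(deltas=[0,-0.001,0,0,1,0,0,0,0,-0.2,0,0,0,0,-0.5,0,0,0,0,-0.5,0,0,0,0,-0.5])

```text
time: 9.72
eef_pos: [0.5406, -0.0857, 0.1283]
eef_rot: [0.707, 0.035, -0.029, -0.706]
contact_force: [0.0, -0.1, -1.0]
gripper_width: 0.064
```

Emit:
carry_out(deltas=[0,-0.04,0,0,-0.5,0,-0.08,0,0,-0.5,0,-0.1,0,0,-0.5,0,-0.06,0,0,-0.5,0,0,0,0,-0.5])

```text
time: 10.35
eef_pos: [0.5389, -0.0856, 0.2705]
eef_rot: [0.707, 0.034, -0.03, -0.706]
contact_force: [-0.0, 0.5, 0.4]
gripper_width: 0.064
```

```bash
python3 - <<'E'
from h import *
T=vw([.034,.108,.23]); print(T)
plan(T,VA)
rows([T],VA,fing=-0.5,step=.04)
crop("scene",200,130,160,130,5,"s6")
E
```

```text
[0.55387862 0.12407887 0.23      ]
t 10.35 pos [ 0.5389 -0.0856  0.2705] toolx yaw 5.2 tilt [ 0.005 -0.    -1.   ] j6 1.32 w 0.064 F [-0.   0.5  0.4]
total shift units [0.0676 0.081  0.4149] dist 0.2141 spin -0.001 rows>= 4.0 1.0
t 10.35 pos [ 0.5389 -0.0856  0.2705] yaw 5.2 w 0.064 F [-0.   0.5  0.4] M [ 0.01 -0.08  0.02] j [-0.16  0.16  0.07  1.47  0.    1.32]
6 0.0113, 0.0135, 0.0692, -0.0, -0.5, 0.0113, 0.0135, 0.0692, -0.0, -0.5, 0.0113, 0.0135, 0.0692, -0.0, -0.5, 0.0113, 0.0135, 0.0691, -0.0, -0.5, 0.0113, 0.0135, 0.0691, -0.0, -0.5, 0.0113, 0.0135, 0.0691, -0.0, -0.5
```

View pics/s6.png

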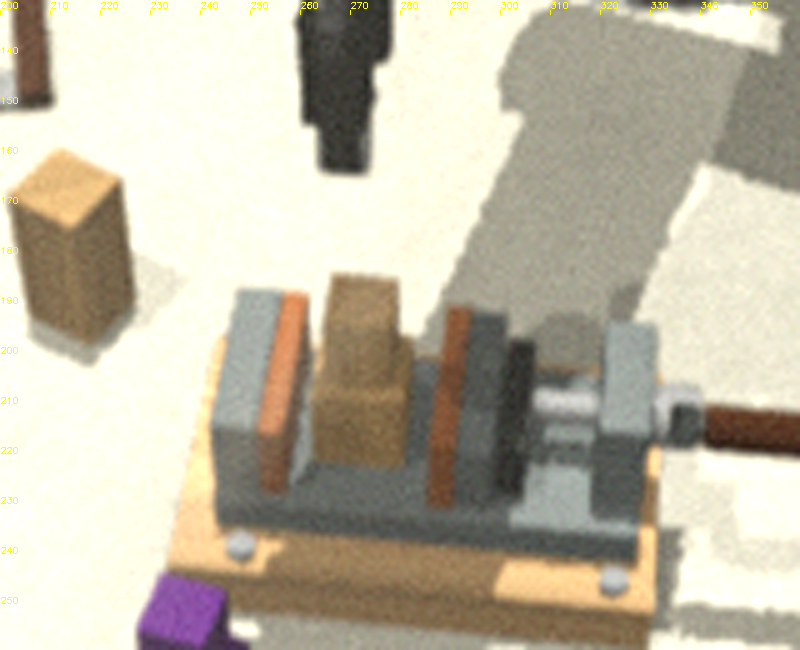

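The leg stands upright on the bed between the jaws, block at (262–282, 203–223), and is released. Next is the crank.

Emit:
carry_out(deltas=[0.011,0,0.069,0,-0.5,0.011,0,0.069,0,-0.5,0.011,0.01,0.069,0,-0.5,0.011,0.02,0.069,0,-0.5,0.011,0.02,0.069,0,-0.5,0.011,0.02,0.069,0,-0.5,0,0,0,0,-0.5,0,0,0,0,-0.5])

```text
time: 11.4
eef_pos: [0.5488, 0.1284, 0.219]
eef_rot: [0.707, 0.026, -0.037, -0.706]
contact_force: [0.4, -0.4, 0.4]
gripper_width: 0.064
```

```bash
python3 - <<'E'
from h import *
T=vw([.0337,.110,.20]); print(T)
plan(T,VA)
crop("scene",230,110,170,130,4,"s7")
E
```

```text
[0.55339516 0.12604261 0.2       ]
t 11.4 pos [0.5488 0.1284 0.219 ] toolx yaw 5.1 tilt [-0.015 -0.003 -1.   ] j6 1.71 w 0.064 F [ 0.4 -0.4  0.4]
total shift units [ 0.0093  0.0379 -0.0055] dist 0.0197 spin -0.002 rows>= 1.0 1.0
```

View pics/s7.png

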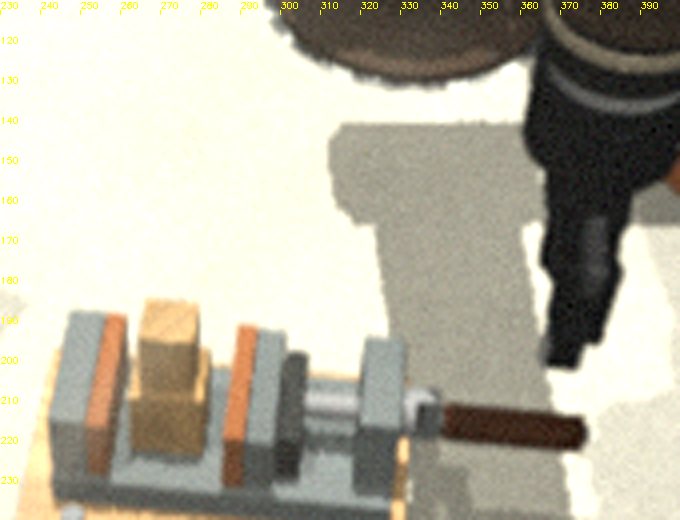

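Emit:
carry_out(deltas=[0.009,0.03,-0.005,0,-0.5,0,0.06,0,0,-0.5,0,0.03,0,0,-0.5,0,0,0,0,-0.5])

```text
time: 11.95
eef_pos: [0.5535, 0.1225, 0.1558]
eef_rot: [0.707, 0.025, -0.035, -0.706]
contact_force: [0.2, 0.1, 1.2]
gripper_width: 0.0638
```

```bash
python3 - <<'E'
from h import *
T=vw([.0337,.110,.116]); print(T)
plan(T,VA)
crop("scene",290,130,120,110,6,"s8")
crop("top",130,130,130,110,6,"t8")
E
```

```text
[0.55339516 0.12604261 0.116     ]
t 11.95 pos [0.5535 0.1225 0.1558] toolx yaw 4.8 tilt [-0.014 -0.003 -1.   ] j6 1.7 w 0.0638 F [0.2 0.1 1.2]
total shift units [0.0015 0.0797 0.0072] dist 0.04 spin -0.005 rows>= 1.0 1.0
```

View pics/s8.png

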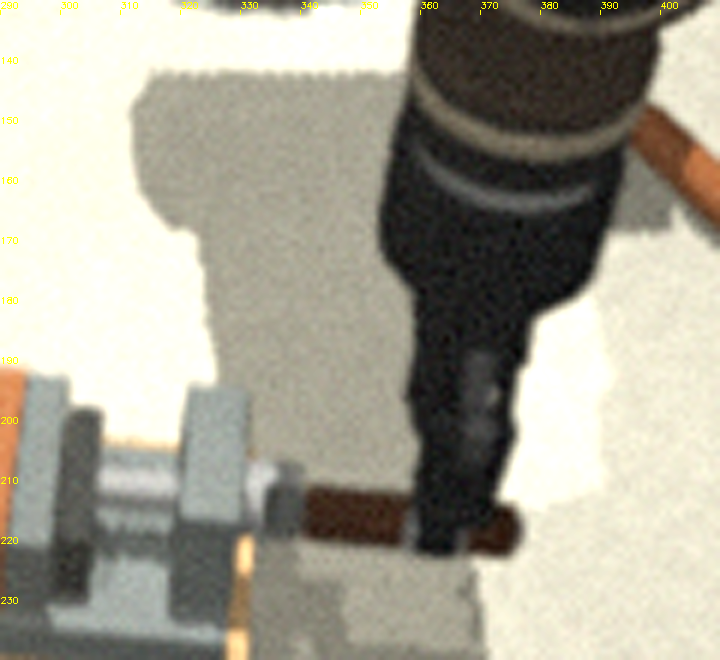

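View pics/t8.png

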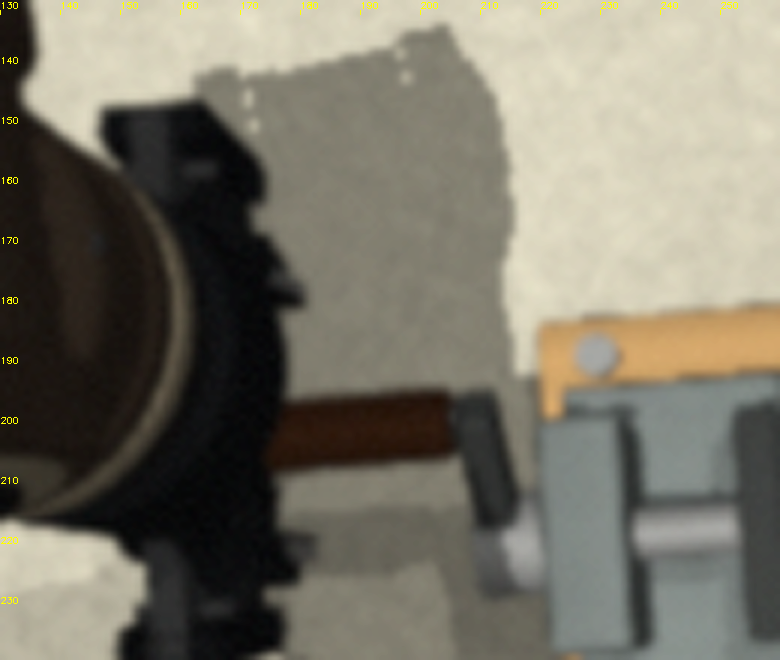

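The fingers straddle the grip: tips at top (177,178) and (178,222), grip line at row 201. I go down and close.

Emit:
carry_out(deltas=[0,0.04,0.007,-0.005,-0.5,0,0.036,0,0,-0.5,0,0,0,0,-0.5])

```text
time: 12.42
eef_pos: [0.5559, 0.1267, 0.1225]
eef_rot: [0.707, 0.031, -0.035, -0.706]
contact_force: [0.6, 0.1, 0.2]
gripper_width: 0.0643
```

Emit:
carry_out(deltas=[0,0,0,0,1,0,0,0,0,1,0,0,0,0,1,0,0,0,0,1,0,0,0,0,1], force=40)

```text
time: 13.05
eef_pos: [0.5565, 0.1269, 0.1253]
eef_rot: [0.706, 0.031, -0.034, -0.706]
contact_force: [-1.5, 1.0, -1.8]
gripper_width: 0.0201
```

```bash
python3 - <<'E'
from h import *
T=vw([.0337,.110,.116])
plan(T,VA)
s=arm.state(); l=rz(VA).T@(s["eef_pos"]-VO); print("local",l.round(4), "phi", np.degrees(np.arctan2(l[2]+.011-.09,l[0])), "r",np.hypot(l[2]+.011-.09,l[0]))
E
```

```text
t 13.05 pos [0.5565 0.1269 0.1253] toolx yaw 5.3 tilt [-0.004 -0.001 -1.   ] j6 1.7 w 0.0201 F [-1.5  1.  -1.8]
total shift units [-0.0062  0.0186 -0.0011] dist 0.0098 spin 0.0 rows>= 1.0 1.0
local [0.0368 0.1105 0.1253] phi 51.50606655888781 r 0.05916311125370756
```

Gripped, but the TCP is about 9 mm high (z 0.125, opening 20 mm). I regrasp lower for a centred hold.

Emit:
carry_out(deltas=[0,0,0,0,0,0,0,0,0,0,-0.005,0.02,0,0,0,0,0.004,0,0,0,0,0,0,0,0])

```text
time: 13.68
eef_pos: [0.5549, 0.1267, 0.1131]
eef_rot: [0.706, 0.032, -0.033, -0.706]
contact_force: [-0.1, -0.2, 0.2]
gripper_width: 0.0425
```

```bash
python3 - <<'E'
from h import *
T=vw([.0337,.110,.116])
plan(T,VA)
E
```

```text
t 13.68 pos [0.5549 0.1267 0.1131] toolx yaw 5.3 tilt [-0.001 -0.    -1.   ] j6 1.7 w 0.0425 F [-0.1 -0.2  0.2]
total shift units [-0.0031 -0.0057 -0.0011] dist 0.0033 spin -0.0 rows>= 1.0 1.0
```

Emit:
carry_out(deltas=[-0.003,-0.003,0,0,1,0,0,0,0,1,0,0,0,0,1,0,0,0,0,1])

```text
time: 14.18
eef_pos: [0.5541, 0.1267, 0.1153]
eef_rot: [-0.706, -0.033, 0.032, 0.706]
contact_force: [1.2, 0.4, -0.7]
gripper_width: 0.0207
```

```bash
cat >> h.py <<'E'
def loc():
    s=arm.state(); l=rz(VA).T@(s["eef_pos"]-VO); z=l[2]+OFF-.09
    print("local",l.round(4),"phi",np.degrees(np.arctan2(z,l[0])).round(1),"r",np.hypot(z,l[0]).round(4),"w",round(s["gripper_width"],4),"F",s["contact_force"].round(1)); return l
OFF=.011
E
python3 - <<'E'
from h import *
loc(); plan(vw([.0337,.110,.116]),VA)
E
```

```text
local [0.0345 0.1106 0.1153] phi 46.4 r 0.05 w 0.0207 F [ 1.2  0.4 -0.7]
t 14.18 pos [0.5541 0.1267 0.1153] toolx yaw 5.3 tilt [ 0.001  0.    -1.   ] j6 1.7 w 0.0207 F [ 1.2  0.4 -0.7]
total shift units [-0.0015 -0.0015 -0.0012] dist 0.0012 spin -0.0 rows>= 1.0 1.0
```

```bash
cat >> h.py <<'E'
def crank(n,step,y=.1105):
    l=loc(); s=arm.state();R=Ro.from_quat(s["eef_rot"]).as_matrix(); st=np.radians(step)
    z=l[2]+OFF-.09; ph=np.arctan2(z,l[0]); cur=l.copy(); out=[]
    for i in range(n):
        ph+=st; t=np.array([.05*np.cos(ph),l[1]+(y-l[1])*(i+1)/n,.09-OFF+.05*np.sin(ph)])
        d=R.T@rz(VA)@(t-cur)/.5; cur=t; out+=[round(float(v),3) for v in d]+[0,1]
    ty=np.degrees(np.arctan2(R[1,0],R[0,0])); print("t",s["time"],"yaw",ty.round(1),"tilt",R[:,1].round(3),"M",s["moment"].round(2),"j",s["joint_positions"].round(2)); print(out)
E
python3 - <<'E'
from h import *
crank(5,12)
E
```

```text
local [0.0345 0.1106 0.1153] phi 46.4 r 0.05 w 0.0207 F [ 1.2  0.4 -0.7]
t 14.175 yaw 5.3 tilt [ 0.001  0.    -1.   ] M [ 0.05 -0.22 -0.07] j [ 0.22  0.23 -0.18  1.15 -0.    1.7 ]
[-0.017, -0.013, -0.0, 0, 1, -0.019, -0.009, -0.0, 0, 1, -0.02, -0.005, -0.0, 0, 1, -0.021, -0.001, -0.0, 0, 1, -0.021, 0.004, -0.0, 0, 1]
```

Emit:
carry_out(deltas=[-0.017,-0.013,0,0,1,-0.019,-0.009,0,0,1,-0.02,-0.005,0,0,1,-0.021,-0.001,0,0,1,-0.021,0.004,0,0,1], force=40)

```text
time: 14.8
eef_pos: [0.5049, 0.1219, 0.1286]
eef_rot: [0.706, 0.034, -0.031, -0.706]
contact_force: [3.8, -0.8, -3.2]
gripper_width: 0.0208
```

```bash
python3 - <<'E'
from h import *
crank(6,13)
E
```

```text
local [-0.015   0.1104  0.1286] phi 106.8 r 0.0518 w 0.0208 F [ 3.8 -0.8 -3.2]
t 14.8 yaw 5.3 tilt [ 0.005 -0.    -1.   ] M [-0.14 -0.82  0.02] j [ 0.24  0.13 -0.27  1.16 -0.    1.72]
[-0.02, 0.012, 0.0, 0, 1, -0.018, 0.013, 0.0, 0, 1, -0.015, 0.017, 0.0, 0, 1, -0.011, 0.02, 0.0, 0, 1, -0.006, 0.022, 0.0, 0, 1, -0.001, 0.023, 0.0, 0, 1]
```

It tracks very well, so I continue.

Emit:
carry_out(deltas=[-0.02,0.012,0,0,1,-0.018,0.013,0,0,1,-0.015,0.017,0,0,1,-0.011,0.02,0,0,1,-0.006,0.022,0,0,1,-0.001,0.023,0,0,1])

```text
time: 15.55
eef_pos: [0.4689, 0.1184, 0.0748]
eef_rot: [0.706, 0.037, -0.028, -0.706]
contact_force: [6.7, -0.9, 3.2]
gripper_width: 0.0206
```

```bash
python3 - <<'E'
from h import *
crank(6,13)
E
```

```text
local [-0.0511  0.1102  0.0748] phi -175.4 r 0.0513 w 0.0206 F [ 6.7 -0.9  3.2]
t 15.55 yaw 5.3 tilt [ 0.014  0.    -1.   ] M [-0.19 -1.29  0.08] j [ 0.25  0.09 -0.44  1.02 -0.    1.73]
[0.007, 0.022, 0.0, 0, 1, 0.009, 0.021, 0.0, 0, 1, 0.013, 0.018, 0.0, 0, 1, 0.017, 0.015, 0.0, 0, 1, 0.02, 0.011, 0.0, 0, 1, 0.022, 0.006, 0.0, 0, 1]
```

Emit:
carry_out(deltas=[0.007,0.022,0,0,1,0.009,0.021,0,0,1,0.013,0.018,0,0,1,0.017,0.015,0,0,1,0.02,0.011,0,0,1])

```text
time: 16.18
eef_pos: [0.506, 0.1217, 0.0312]
eef_rot: [0.707, 0.039, -0.026, -0.706]
contact_force: [1.5, -1.8, 17.6]
gripper_width: 0.0207
```

```bash
python3 - <<'E'
from h import *
crank(5,12)
crop("scene",200,130,200,130,4,"s9")
E
```

```text
local [-0.0139  0.1101  0.0312] phi -106.2 r 0.0498 w 0.0207 F [ 1.5 -1.8 17.6]
t 16.175 yaw 5.3 tilt [ 0.019  0.    -1.   ] M [-0.45 -0.32 -0.  ] j [ 0.24  0.19 -0.43  0.93 -0.    1.72]
[0.02, 0.005, 0.0, 0, 1, 0.021, -0.0, 0.0, 0, 1, 0.02, -0.005, 0.0, 0, 1, 0.019, -0.009, 0.0, 0, 1, 0.017, -0.013, 0.0, 0, 1]
```

View pics/s9.png

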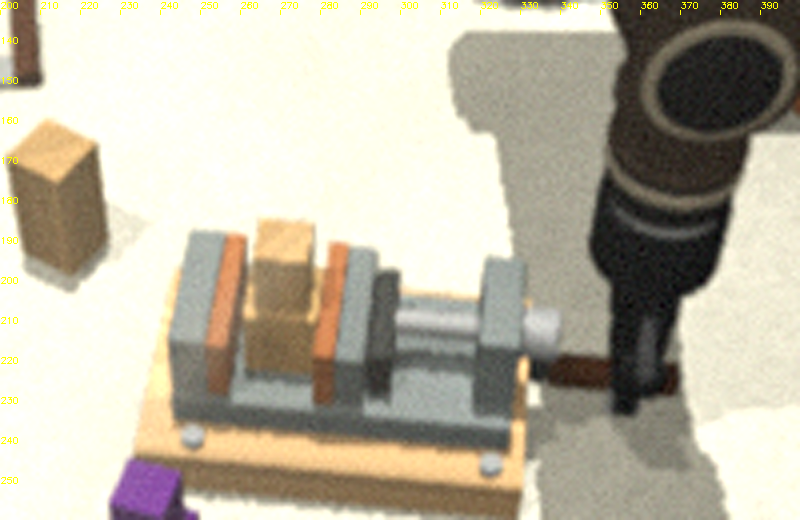

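The jaw has closed in and the leg still stands square (sliding jaw face at about column 280). I continue.

Emit:
carry_out(deltas=[0.02,0.003,0,0,1,0.021,-0.001,0,0,1,0.02,-0.005,0,0,1,0.019,-0.009,0,0,1,0.017,-0.013,0,0,1])

```text
time: 16.85
eef_pos: [0.5477, 0.1261, 0.0401]
eef_rot: [-0.706, -0.032, 0.033, 0.707]
contact_force: [-0.6, 2.0, -5.5]
gripper_width: 0.0199
```

```bash
python3 - <<'E'
from h import *
crank(4,8)
E
```

```text
local [0.0281 0.1106 0.0401] phi -54.2 r 0.048 w 0.0199 F [-0.6  2.  -5.5]
t 16.85 yaw 5.3 tilt [-0.001  0.001 -1.   ] M [0.29 0.16 0.03] j [ 0.23  0.27 -0.31  0.99  0.    1.7 ]
[0.013, -0.006, -0.0, 0, 1, 0.009, -0.01, -0.0, 0, 1, 0.008, -0.012, -0.0, 0, 1, 0.006, -0.013, -0.0, 0, 1]
```

Emit:
carry_out(deltas=[0.012,-0.007,0,0,1,0.009,-0.01,0,0,1,0.008,-0.012,0,0,1,0.006,-0.013,0,0,1])

```text
time: 17.35
eef_pos: [0.5622, 0.1275, 0.0571]
eef_rot: [-0.706, -0.028, 0.037, 0.706]
contact_force: [3.5, 0.6, -6.4]
gripper_width: 0.0206
```

```bash
python3 - <<'E'
from h import *
crank(4,8)
crop("scene",200,150,200,110,4,"s10")
E
```

```text
local [0.0426 0.1107 0.0571] phi -27.2 r 0.0479 w 0.0206 F [ 3.5  0.6 -6.4]
t 17.35 yaw 5.3 tilt [-0.012 -0.    -1.   ] M [ 0.28 -0.52  0.05] j [ 0.22  0.29 -0.24  1.05  0.    1.7 ]
[0.009, -0.011, -0.0, 0, 1, 0.003, -0.014, -0.0, 0, 1, 0.002, -0.014, -0.0, 0, 1, -0.0, -0.014, -0.0, 0, 1]
```

View pics/s10.png

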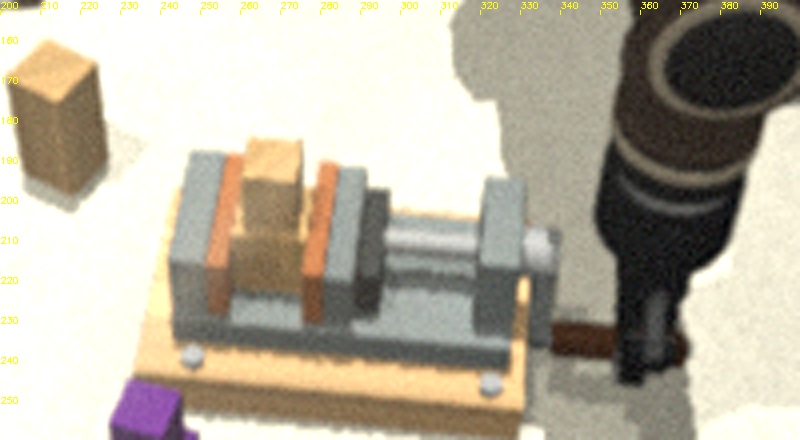

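The leg has been pushed almost to the fixed jaw. I turn on while watching the force.

Emit:
carry_out(deltas=[0.007,-0.012,0,0,1,0.004,-0.014,0,0,1,0.002,-0.014,0,0,1,0,0,0,0,1])

```text
time: 17.9
eef_pos: [0.5683, 0.128, 0.0791]
eef_rot: [-0.706, -0.027, 0.038, 0.706]
contact_force: [-2.4, 0.4, -1.7]
gripper_width: 0.0209
```

```bash
python3 - <<'E'
from h import *
crank(4,8)
crop("scene",230,170,120,80,6,"s11")
E
```

```text
local [0.0487 0.1106 0.0791] phi 0.1 r 0.0487 w 0.0209 F [-2.4  0.4 -1.7]
t 17.9 yaw 5.3 tilt [-0.014 -0.001 -1.   ] M [ 0.16  0.44 -0.04] j [ 0.22  0.29 -0.19  1.1   0.    1.7 ]
[0.001, -0.014, -0.0, 0, 1, -0.003, -0.014, -0.0, 0, 1, -0.005, -0.013, -0.0, 0, 1, -0.007, -0.012, -0.0, 0, 1]
```

View pics/s11.png

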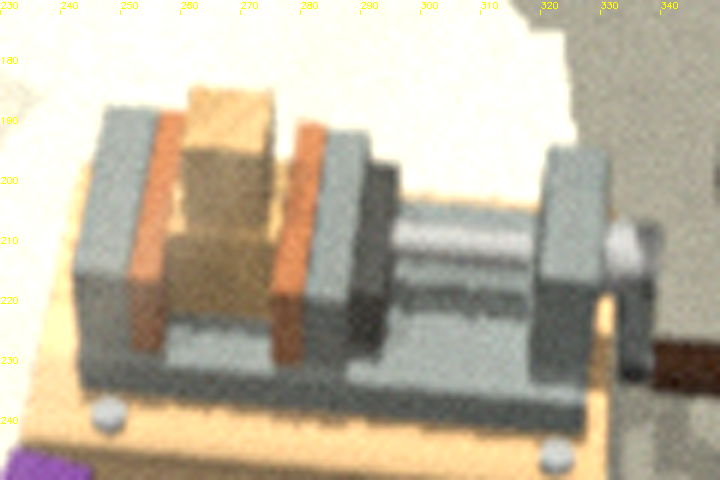

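Emit:
carry_out(deltas=[0,-0.014,0,0,1,-0.002,-0.014,0,0,1,-0.004,-0.013,0,0,1])

```text
time: 18.32
eef_pos: [0.5648, 0.1276, 0.0989]
eef_rot: [0.706, 0.027, -0.038, -0.706]
contact_force: [-0.3, 1.7, -11.7]
gripper_width: 0.0207
```

```bash
python3 - <<'E'
from h import *
crank(4,8)
crop("scene",230,170,120,80,6,"s12")
E
```

```text
local [0.0452 0.1105 0.0989] phi 23.8 r 0.0494 w 0.0207 F [ -0.3   1.7 -11.7]
t 18.325 yaw 5.3 tilt [-0.016 -0.001 -1.   ] M [ 0.36 -0.07 -0.03] j [ 0.22  0.27 -0.17  1.15  0.    1.7 ]
[-0.006, -0.013, 0.0, 0, 1, -0.008, -0.011, 0.0, 0, 1, -0.01, -0.01, 0.0, 0, 1, -0.011, -0.008, -0.0, 0, 1]
```

View pics/s12.png

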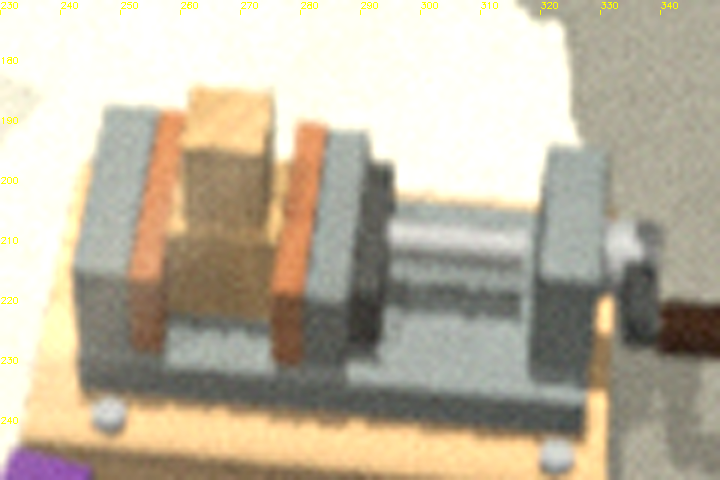

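Between the last two pictures the leg and jaw stopped moving (leg block at columns 258–276 in both). The crank went on about 24° as the springs took up, and its force rose to about 12 N. I turn about 8° more, then let go.

Emit:
carry_out(deltas=[-0.006,-0.013,0,0,1,-0.003,-0.006,0,0,1,0,0,0,0,1])

```text
time: 18.75
eef_pos: [0.5595, 0.127, 0.1089]
eef_rot: [0.706, 0.026, -0.039, -0.706]
contact_force: [0.5, 0.7, -10.1]
gripper_width: 0.0208
```

```bash
python3 - <<'E'
from h import *
crank(4,8)
E
```

```text
local [0.0399 0.1104 0.1089] phi 36.9 r 0.0499 w 0.0208 F [  0.5   0.7 -10.1]
t 18.75 yaw 5.3 tilt [-0.018 -0.001 -1.   ] M [ 0.39 -0.04 -0.  ] j [ 0.22  0.26 -0.16  1.17  0.    1.7 ]
[-0.009, -0.011, 0.0, 0, 1, -0.011, -0.009, 0.0, 0, 1, -0.012, -0.007, 0.0, 0, 1, -0.013, -0.006, 0.0, 0, 1]
```

Emit:
carry_out(deltas=[0,0,0,0,0,0,0,0,0,-0.5,0,0,0,0,-0.5,0,0,0,0,-0.5,0,-0.03,0,0,-0.5,0,-0.06,0,0,-0.5,0,-0.1,0,0,-0.5,0,-0.08,0,0,-0.5,0,0,0,0,-0.5])

```text
time: 19.88
eef_pos: [0.5636, 0.1268, 0.2575]
eef_rot: [0.707, 0.031, -0.034, -0.706]
contact_force: [0.0, 0.2, 0.3]
gripper_width: 0.0641
```

```bash
python3 - <<'E'
from h import *
loc(); s=arm.capture("scene")
crop("scene",230,130,160,115,5,"s13",s)
t=arm.capture("top"); crop("top",150,165,200,100,4,"t13",t)
print(arm.state()["time"],arm.state()["eef_pos"])
E
```

```text
local [0.0439 0.1098 0.2575] phi 76.2 r 0.1839 w 0.0641 F [0.  0.2 0.3]
19.975 [0.56252156 0.12658038 0.25391119]
```

View pics/s13.png

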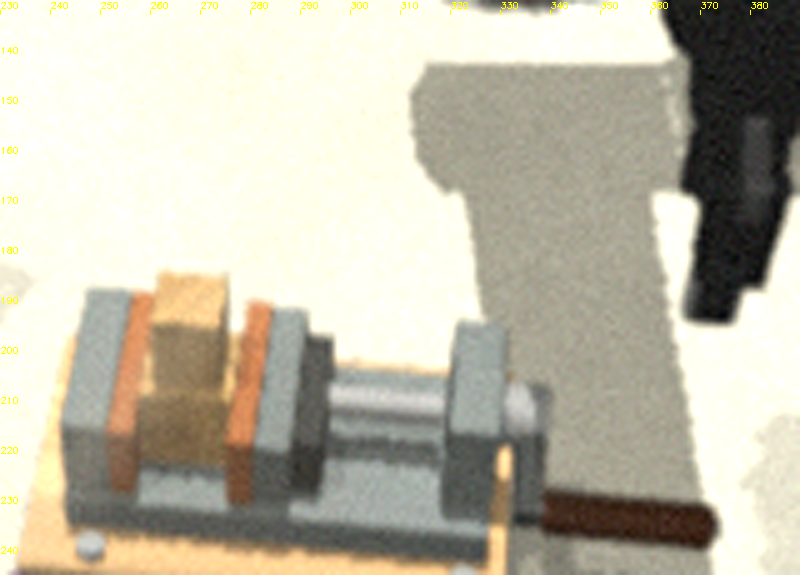

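View pics/t13.png

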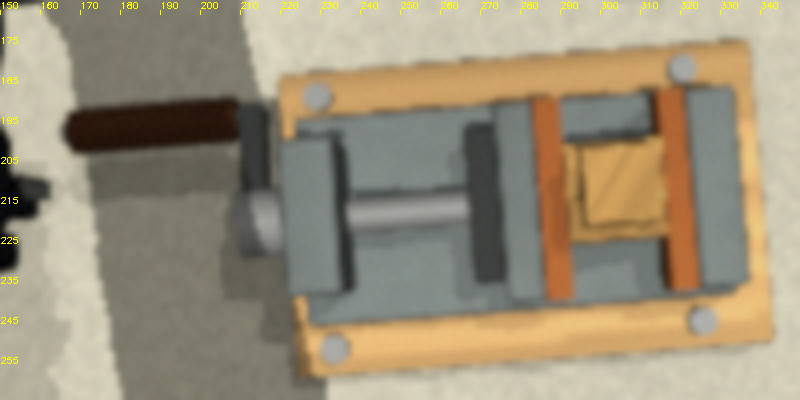

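After release the crank appears lower than where I left it: grip at scene (340–372, 233), left at about 37°, now near 0°. I measure its angle and the jaw's.

```bash
python3 - <<'E'
from h import *
s=arm.capture("scene");t=arm.capture("top")
crop("scene",320,190,70,60,11,"s14",s)
crop("top",155,175,60,45,12,"t14",t)
crop("top",255,175,80,75,9,"t15",t)
for ph in (-20,-10,0,10,20,37):
    a=np.radians(ph); print(ph,[ (proj(n,vw([.05*np.cos(a),y,.09+.05*np.sin(a)]))[0]+ (0)).round(1).tolist() for n in("scene","top") for y in (.062,.142)])
E
```

```text
-20 [[338.4, 233.4], [372.6, 236.7], [210.9, 196.0], [169.1, 199.2]]
-10 [[338.8, 232.0], [373.3, 235.3], [210.0, 194.4], [167.8, 197.6]]
0 [[339.2, 230.0], [373.9, 233.3], [209.2, 193.5], [166.4, 196.7]]
10 [[339.6, 227.5], [374.6, 230.7], [208.3, 193.4], [165.0, 196.7]]
20 [[340.1, 224.4], [375.2, 227.7], [207.5, 194.1], [163.7, 197.5]]
37 [[340.8, 218.5], [376.1, 221.8], [206.4, 197.4], [161.7, 200.8]]
```

View pics/s14.png

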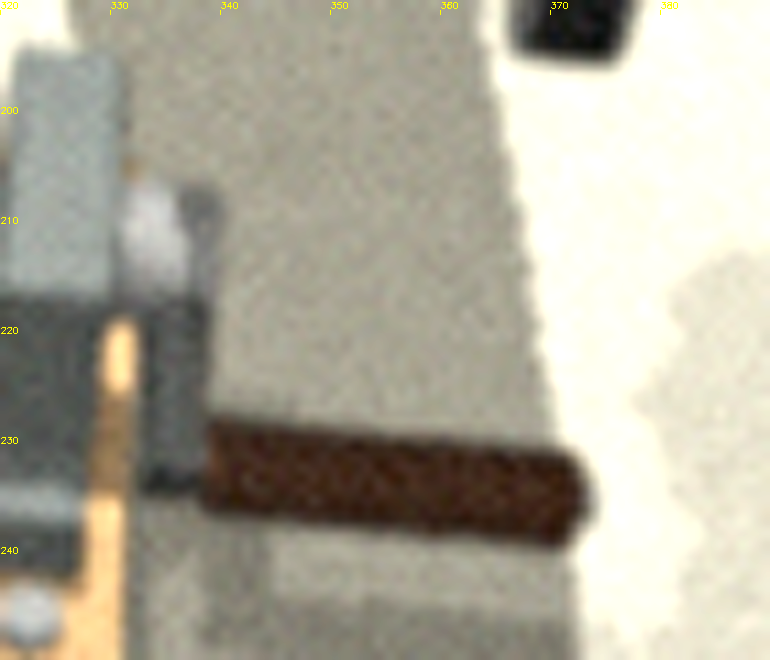

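View pics/t14.png

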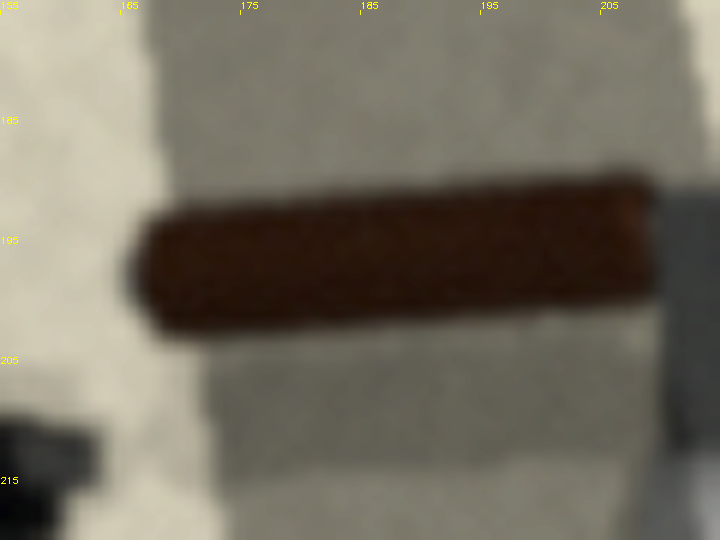

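View pics/t15.png

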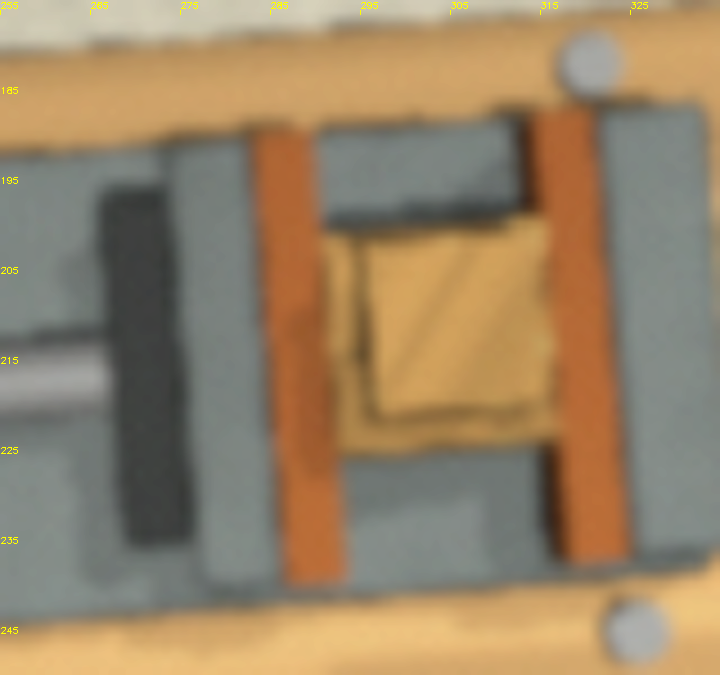

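The crank sits at about -8° (grip centre line at scene (339,232)–(373,234.5)). It was back-driven about 45° from 37° on release, so I over-turned it. The pinch may now be weak, so I regrasp and leave the crank less far past contact.

```bash
python3 - <<'E'
from h import *
plan(vw([.0494,.110,.12]),VA)
plan(vw([.0494,.110,.071]),VA)
E
```

```text
t 20.07 pos [0.5618 0.1264 0.2519] toolx yaw 5.3 tilt [-0.014 -0.003 -1.   ] j6 1.7 w 0.0643 F [ 0.1 -0.6 -0.2]
total shift units [0.0183 0.2637 0.0011] dist 0.1321 spin -0.001 rows>= 3.0 1.0
t 20.07 pos [0.5618 0.1264 0.2519] toolx yaw 5.3 tilt [-0.014 -0.003 -1.   ] j6 1.7 w 0.0643 F [ 0.1 -0.6 -0.2]
total shift units [0.0197 0.3616 0.0012] dist 0.1811 spin -0.001 rows>= 3.0 1.0
```

Emit:
carry_out(deltas=[0.018,0.07,0,0,-0.5,0,0.1,0,0,-0.5,0,0.06,0,0,-0.5,0,0,0,0,-0.5])

```text
time: 20.58
eef_pos: [0.5662, 0.1263, 0.1287]
eef_rot: [0.707, 0.025, -0.04, -0.705]
contact_force: [-0.8, 1.0, 0.3]
gripper_width: 0.0639
```

```bash
python3 - <<'E'
from h import *
plan(vw([.0494,.110,.071]),VA)
E
```

```text
t 20.57 pos [0.5662 0.1263 0.1287] toolx yaw 5.3 tilt [-0.022 -0.004 -1.   ] j6 1.7 w 0.0639 F [-0.8  1.   0.3]
total shift units [0.0084 0.1153 0.0022] dist 0.0578 spin -0.001 rows>= 1.0 1.0
```

Emit:
carry_out(deltas=[0.008,0.05,0.002,0,-0.5,0,0.04,0,0,-0.5,0,0.02,0,0,-0.5,0,0,0,0,-0.5])

```text
time: 21.08
eef_pos: [0.5698, 0.1276, 0.0752]
eef_rot: [0.707, 0.025, -0.04, -0.705]
contact_force: [-0.0, 0.4, 0.2]
gripper_width: 0.0638
```

```bash
python3 - <<'E'
from h import *
plan(vw([.0494,.110,.071]),VA)
E
```

```text
t 21.07 pos [0.5698 0.1276 0.0752] toolx yaw 5.3 tilt [-0.02  -0.004 -1.   ] j6 1.7 w 0.0638 F [-0.   0.4  0.2]
total shift units [-0.0013  0.0085 -0.0001] dist 0.0043 spin -0.0 rows>= 1.0 1.0
```

Emit:
carry_out(deltas=[-0.001,0.007,0,0,-0.5,0,0,0,0,1,0,0,0,0,1,0,0,0,0,1,0,0,0,0,1,0,0,0,0,1], force=40)

```text
time: 21.82
eef_pos: [0.5674, 0.1277, 0.0735]
eef_rot: [0.707, 0.025, -0.041, -0.705]
contact_force: [-0.0, 0.1, -1.7]
gripper_width: 0.0204
```

```bash
python3 - <<'E'
from h import *
crank(3,5)
E
```

```text
local [0.0478 0.1103 0.0735] phi -6.6 r 0.0481 w 0.0204 F [-0.   0.1 -1.7]
t 21.825 yaw 5.3 tilt [-0.022 -0.004 -1.   ] M [-0.03  0.02  0.18] j [ 0.22  0.3  -0.19  1.1   0.    1.7 ]
[0.004, -0.008, 0.0, 0, 1, -0.0, -0.009, 0.0, 0, 1, -0.001, -0.009, 0.0, 0, 1]
```

Emit:
carry_out(deltas=[0,-0.009,0,0,1,0,-0.005,0,0,1])

```text
time: 22.08
eef_pos: [0.5681, 0.1277, 0.0799]
eef_rot: [0.707, 0.025, -0.041, -0.705]
contact_force: [2.0, 1.3, -6.7]
gripper_width: 0.0203
```

```bash
python3 - <<'E'
from h import *
loc()
E
```

```text
local [0.0485 0.1103 0.0799] phi 1.0 r 0.0485 w 0.0203 F [ 2.   1.3 -6.7]
```

Emit:
carry_out(deltas=[-0.001,-0.009,0,0,1,-0.001,-0.005,0,0,1])

```text
time: 22.32
eef_pos: [0.568, 0.1277, 0.0869]
eef_rot: [0.707, 0.025, -0.041, -0.705]
contact_force: [3.8, 1.4, -8.4]
gripper_width: 0.0209
```

```bash
python3 - <<'E'
from h import *
loc()
E
```

```text
local [0.0484 0.1103 0.0869] phi 9.3 r 0.049 w 0.0209 F [ 3.8  1.4 -8.4]
```

The tangential force fits 3 N plus spring. That puts contact near -23° (from the pictures I estimated -26°), so friction alone holds about 0.3 rad past contact. I ease the crank back to about -4° under control, then release so it has no jump.

Emit:
carry_out(deltas=[0,0.009,0,0,1,0,0.008,0,0,1,0,0,0,0,1])

```text
time: 22.7
eef_pos: [0.5681, 0.1277, 0.0793]
eef_rot: [0.707, 0.026, -0.04, -0.705]
contact_force: [2.6, 0.3, -5.2]
gripper_width: 0.0208
```

```bash
python3 - <<'E'
from h import *
loc()
E
```

```text
local [0.0485 0.1103 0.0793] phi 0.4 r 0.0485 w 0.0208 F [ 2.6  0.3 -5.2]
```

Emit:
carry_out(deltas=[0,0.006,0,0,1,0,0,0,0,1,0,0,0,0,1,0,0,0,0,1])

```text
time: 23.2
eef_pos: [0.5678, 0.1277, 0.0762]
eef_rot: [0.707, 0.026, -0.04, -0.705]
contact_force: [1.1, 0.2, -1.6]
gripper_width: 0.0204
```

```bash
python3 - <<'E'
from h import *
loc()
E
```

```text
local [0.0482 0.1103 0.0762] phi -3.4 r 0.0483 w 0.0204 F [ 1.1  0.2 -1.6]
```

Emit:
carry_out(deltas=[0,0,0,0,0,0,0,0,0,-0.5,0,0,0,0,-0.5,0,0,0,0,-0.5,0,-0.03,0,0,-0.5,0,-0.06,0,0,-0.5,0,-0.1,0,0,-0.5,0,-0.1,0,0,-0.5,0,-0.06,0,0,-0.5,0,0,0,0,-0.5])

```text
time: 24.45
eef_pos: [0.5708, 0.128, 0.2627]
eef_rot: [0.707, 0.027, -0.038, -0.706]
contact_force: [0.6, 0.8, -0.2]
gripper_width: 0.0643
```

```bash
python3 - <<'E'
from h import *
s=arm.capture("scene");t=arm.capture("top")
loc()
crop("scene",320,190,70,60,11,"s16",s)
crop("scene",230,170,80,70,9,"s17",s)
crop("top",255,175,80,75,8,"t17",t)
E
```

```text
local [0.0503 0.1103 0.2597] phi 74.4 r 0.1875 w 0.0642 F [-0.1 -0.4 -0.8]
```

View pics/s16.png

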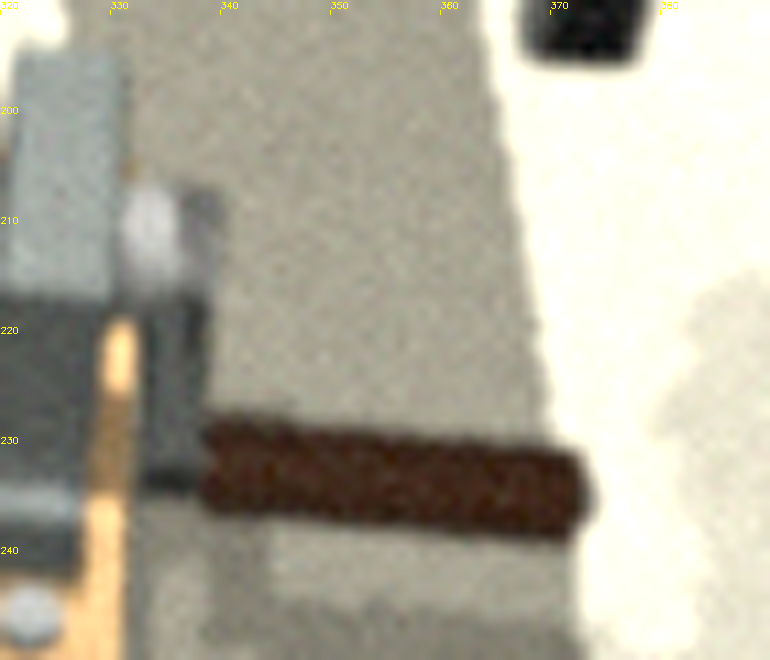

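View pics/s17.png

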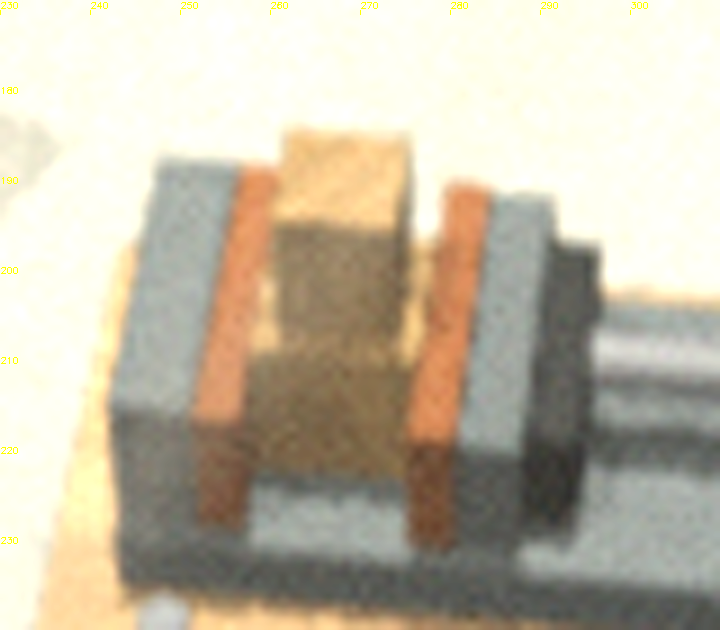

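View pics/t17.png

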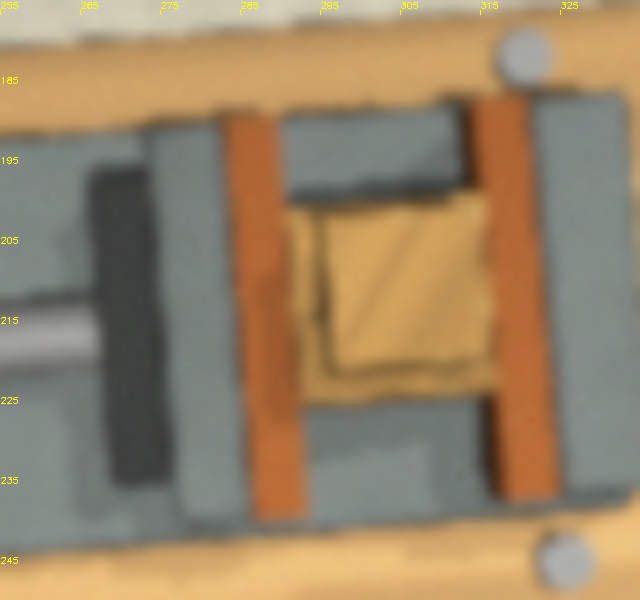

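The crank stayed where I left it (scene (339,232)–(373,234), about -6°). The leg is square, upright and touches both jaw faces. By the measured crank forces it is about 0.3 rad past contact, or roughly 25–30 N of clamp. The arm is clear, so I hand in.

```bash
python3 - <<'E'
from station import arm
print(arm.state()["time"],arm.state()["contact_force"]); print(arm.finish_job())
E
```

```text
24.55 [-0.07323135 -0.36446548 -0.82585194]
the job is handed in; nothing more can be done
None
```

I stood the tenon leg on the vise bed between the jaws and let go of it. I then turned the crank clockwise about 310° to clamp the leg against the fixed jaw, released the crank, and handed the job in at 24.6 s.

- **Last checks:** the final pictures from both cameras show the leg upright, square and touching both jaw faces. The gripper was open and clear, with no force on the tool beyond sensor noise.
- **Disagreement with the text:** I first turned the crank to about 37°. When I let go, it was driven back to about -8° instead of staying put. I gripped it again, set it to about -3° and released it. It then stayed within what I can read in the pictures, at about -6°.
- **Clamp force, not measured directly:** crank force was about 2.7 N when turning freely and 7–9 N when clamping. I estimate the crank sits about 0.3 rad past contact, so roughly 25–30 N on the leg. That is over the 8 N needed, but it is only inferred.
- **Camera heights:** the pictures gave heights about 3–4 mm low, for both the leg and the vise. I used the heights in the text instead; the leg met the bed at the expected height.

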